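# Rack and oil the scrapers

## Task

Put the turning scrapers up for oiling: first pull the drip tray all the way out to its stop and leave it out, then slide every scraper on the bench blade first into a slot of the rack, fully home. When they are all in, press the spray can's cap right down and let it spring back up; leave the other things on the bench where they are.

Things in the scene. Friction and masses are not known exactly. Their poses are not given: they have to be found in the camera images.
- rack: fixed wooden oiling station, 160 deep (x), 340 wide (y), 86 high; origin: centre of its underside, -x is its front (robot side), z up. Flat deck at z = 46 mm, open in front (x = -80 to -20); behind it a dark block (x = -20 to 80, top z = 86) with four horizontal slots side by side in its front face, centred at y = -120, -40, 40 and 120 mm
- slots (a point): middle of the block's front face at the slots' floor (rack x = -20, y = 0, z = 46 mm), axes as the rack's. Each slot is 60 wide, 14 high (the deck is its floor) and 62 deep to its stop (rack x = 42), its first 20 mm open on top. A blade slides in along +x; when home the scraper's origin is at rack x = -33 and its handle lies on the deck, jutting out in front
- tray (a joint): drip tray that slides out (to the rack's -x) from under the deck: metres pulled out, 0 shut, 0.110 at its stop; it starts 0 to 0.03 out and needs about 2 N
- tray_handle (a point): middle of the upper edge of the tray's handle: a flat aluminium bar 90 long (along the rack's y), 10 thick (x), 22 high, upper edge 34 mm above the bench, with 40 mm clear between it and the tray's front. Graspable from above. The point moves with the tray; its x and z axes are the rack's
- cap (a joint): the spray can's sprung cap: metres pressed down, 0 up, 0.012 right down (about 6 N); it springs back
- cap_top (a point): centre of the top of the cap, a white plastic button 34 across with a short nozzle, on the spray can (56 across) that is fixed upright on the rear of the slotted block; about 229 mm above the bench when up
- scraper0: flat scraper, 150 mm long: square wooden handle 85 x 24 x 24 and in front of it a flat steel blade 65 long, 50 wide, 4 thick, flush with the handle's underside; 0.16 kg. Origin: centre of the underside; +x to the blade's tip at 75, handle from x = -75 to 10, z up. Grasp it across the handle (along y) at about x = -20. Three or four are present (others None), all alike, any in any slot
- scraper0_tip (a point): middle of the tip of scraper0's blade, on its underside
- scraper1: as scraper0 (None if absent)
- scraper1_tip (a point): middle of the tip of scraper1's blade, on its underside (None if absent)
- scraper2: as scraper0 (None if absent)
- scraper2_tip (a point): middle of the tip of scraper2's blade, on its underside (None if absent)
- scraper3: as scraper0 (None if absent)
- scraper3_tip (a point): middle of the tip of scraper3's blade, on its underside (None if absent)
- faceplate: bystander: small dark steel cylinder 42 across, 32 high, standing among the scrapers; origin under its centre
- blank: bystander: round wood blank 110 across, 45 high; origin under its centre
- stone: bystander: sharpening stone 150 x 50 x 25; origin under its centre
- glue: bystander: white glue bottle 64 across, 160 high; origin under its centre
- tin: bystander: open steel tin 90 across, 70 high; origin under its centre
- chuckkey: bystander: T-shaped steel chuck key about 130 long; origin under its centre
- sandblock: bystander: cork sanding block 100 x 60 x 35; origin under its centre
Things that resemble listed ones, but are neither listed nor needed, are in the scene too. Leave any turquoise look-alike of the scraper0 alone.

How it is judged:
By the outcome, as a careful person would: the job done as asked, in the order asked, and still so for the second after the job is handed in, with the robot touching nothing.
Of scraper0, scraper1, scraper2, scraper3 only 3 to 4 are there at a start; the rules pass over those that are not, and their reading is None.
At some moment in a run one of scraper0, scraper1, scraper2, scraper3 may be knocked a few centimetres aside while the robot is not near it.
Once in a run the grip may slacken for a moment while it holds something.
It also fails if it takes over 208 s, if anything falls off the work surface, if the arm or the gripper's body presses on something with over 40 N, if the wrist force passes 120 N, or if a joint passes its speed limit or range.

## Robot

A 6-joint arm with a two-finger parallel gripper is mounted at the origin on the work surface. World frame = base frame: x ahead of the robot, y to its left, z up, the work surface at z = 0. Lengths are in mm, angles in degrees, forces in N, time in s.
With the tool pointing down it reaches from about 350 to 850 mm from the base axis. Payload 8.1 kg.
Tool frame: the origin (TCP) lies midway between the tips of the shut fingers; the grasp point (between the pads) lies 19 mm behind it (r.pinch_z is the distance from the TCP to the grasp point, in mm); z points along the fingers, y is the line along which they close (so a half turn about z gives the same grasp; the last joint's range is limited). The gripper opens to 85 mm and grips with 20 to 120 N. Pads are 22 mm wide; open, the fingers measure 114 mm over their backs; the gripper's body (76 mm by 85 mm) begins 54 mm behind the grasp point. The pads swing forward as they close: fully open they stand 13 mm farther back than shut.
Start: joints at [60.367, 7.471, 85.268, -0, 87.261, -4.893], TCP at [251.084, 544.942, 231.292] pointing down, gripper open.
Joint ranges: [-169.43, 169.43], [-51.17, 129.36], [1.28, 143.12], [-76.62, 256.62], [0, 156.53], [-152.29, 152.29]. Speed limits (degrees/s): [136.94, 136.94, 159.86, 180, 180, 180].

## Interface

Orientations are given as [roll, pitch, yaw] about the fixed x, y, z axes, in that order (R = Rz(yaw) Ry(pitch) Rx(roll)).
In Python, from bench import r gives the robot as it stands.
- The arm moves only by the shell command python3 -m jog 'ROWS' [OPENING] [FORCE]. ROWS is JSON, one flat list of numbers, 6 for each row, row after row: the shift along the tool's x, y, z in m, then the turn, a rotation vector about the tool's x, y, z in rad. A call has 1 to 8 rows; each row is the pose to reach, as a shift and turn from the pose commanded when the call began, along the tool's axes at that moment; what a row does not reach only later rows make up. A row lasts 1/8 s, in which the tool goes at most 62.5 mm and 10.7 degrees, less where a joint would pass 70% of its speed; a pose out of reach is approached as far as the arm can. A call with a gripper value outside its range is refused whole. OPENING is the opening, from -1 (shut) to 1 (fully open), set as the call begins (- or left out, the last holds). The fingers move at their own pace and stop on an object; FORCE is the grip in N (left out, the last holds). Time passes only in rows, so rows that repeat a pose let the fingers close. It gives the time, the measured TCP pose, the force, the opening and the grip force at its end, in the units of the state.
- r.sense(): the state, without advancing time (a new reading comes with each control period).
- r.snapshot(name): name is "scene" or "top"; returns a dict with "pixels" (384x512x3 uint8, red, green, blue), "range_z" (384x512 float32, mm along the optical axis (not along the pixel's ray), 0 where there is no reading), "K" (3x3 intrinsics, pixels), "k1" (the pictures are not rectified: a ray, as slopes to the right and down, at radius r is drawn at 1 + k1 r^2 times it, then the intrinsics apply), "rvec" (rotation vector, rad) and "tvec" (3), from world to camera coordinates, as OpenCV has them. Camera axes: x right, y down, z forward; pixel columns grow to the right and rows downward; lengths in mm; the calibration is good to about 2 mm. A picture is of the moment at which its call begins.
- r.hand_in(): hands the job in; it is judged then, once.
Trained networks look in a picture, given as the dict that the camera call returned (one of the last four; its "shot" number tells which), for a name from the list of things; names that differ only in an ending like _2 or _b are one class to them, and where a whole thing is asked for, a point or a joint stands for the part that bears it (a point fixed in the world has none). Each returns a list of dicts, best first, with "score" (0 to 1); they miss things now and then, are a little off and sometimes report something else, mostly with a low value. They report only what shows in the picture. A call takes as long as a camera call. They do not tell look-alikes from the thing itself.
- r.look_for(picture, target): "bbox" ([left, top, right, bottom] in pixels, round what is visible of it).
- r.outline_of(picture, target): "region" (384x512 bool, what is visible of it) and "bbox" ([left, top, right, bottom] in pixels, round what is visible of it).
The state is a dict: "time": time; "joint_pos": joint angles; "qd": joint speeds; "joint_efforts": joint torques, N m; "tool_pos": TCP position; "tcp_rot": TCP orientation; "ft_force": force on the tool from outside, world axes, zero at the start; "wrist_torque": the same for the moment, N m; "finger_gap": finger opening in mm; "grip_force": force on a finger pad.
Only numpy, scipy, OpenCV 4.12 (cv2) and the standard library are available. Lean on these libraries where they do the work, as an engineer would, in place of code of your own. Each camera call takes 0.05 s, during which the arm holds its last target. There are 200 camera calls.

## Working session

There is one attempt and no reset: what is moved stays moved. The work goes in short steps, Python scripts to look and compute and a shell command to move; the robot and the scene stay as the last step left them, time stands still between calls to the robot, and variables do not carry over. Pictures are saved under pics/ and viewed, at most 14 in all, crops included, and the job is handed in when it is done.

```bash
ls; mkdir -p pics
cat > h.py <<'E'
import numpy as np, cv2
from scipy.spatial.transform import Rotation as Ro
from bench import r
def snap(n): return r.snapshot(n)
def cloud(p):
    h,w=p["range_z"].shape
    u,v=np.meshgrid(np.arange(w),np.arange(h)); K=np.array(p["K"])
    pts=np.stack([u,v],-1).reshape(-1,1,2).astype(float)
    n=cv2.undistortPoints(pts,K,np.array([p["k1"],0,0,0.])).reshape(h,w,2)
    z=p["range_z"]; c=np.stack([n[...,0]*z,n[...,1]*z,z],-1)
    R=cv2.Rodrigues(np.array(p["rvec"],float))[0]
    W=(c-np.array(p["tvec"]).reshape(3))@R
    W[z==0]=np.nan
    return W
def proj(p,X):
    return cv2.projectPoints(np.array(X,float).reshape(-1,1,3),np.array(p["rvec"],float),np.array(p["tvec"],float),np.array(p["K"]),np.array([p["k1"],0,0,0.]))[0].reshape(-1,2)
def save(p,name,box=None,s=1):
    im=p["pixels"][...,::-1]
    if box: im=im[box[1]:box[3],box[0]:box[2]]
    cv2.imwrite("pics/"+name,cv2.resize(im,None,fx=s,fy=s,interpolation=cv2.INTER_CUBIC))
E
python3 - <<'E'
from h import *
for n in("scene","top"):
    p=snap(n); save(p,n+"0.png",None,1.5); 
    np.savez(n+"0.npz",**{k:np.array(p[k]) for k in p})
    R=cv2.Rodrigues(np.array(p["rvec"],float))[0]; print(n,"cam at",-R.T@np.array(p["tvec"]).reshape(3))
    for t in("rack","tray_handle","cap_top","scraper0","faceplate"):
        print(t,[(d["bbox"],round(d["score"],2)) for d in r.look_for(p,t)])
print(r.sense())
E
```

```text
pics
scene cam at [997.67466639 698.99664997 996.50571031]
rack [([237.3, 264.6, 387.3, 384.0], 0.72)]
tray_handle [([327.3, 285.9, 365.0, 320.7], 0.59)]
cap_top [([274.9, 265.4, 290.9, 282.6], 0.49), ([165.2, 185.0, 216.3, 208.6], 0.45)]
scraper0 [([260.7, 207.6, 305.8, 244.3], 0.97), ([171.2, 184.1, 216.5, 207.9], 0.79), ([270.2, 137.3, 315.2, 157.4], 0.71), ([197.4, 234.4, 246.9, 266.6], 0.65), ([252.2, 179.2, 295.1, 199.3], 0.64)]
faceplate [([226.7, 202.8, 243.9, 218.0], 0.64)]
top cam at [ 284.28432252 -114.17923451 1421.14985016]
rack [([59.1, 136.4, 186.9, 225.2], 0.97)]
tray_handle [([75.1, 199.0, 176.9, 225.3], 0.85)]
cap_top [([116.4, 133.2, 131.5, 147.5], 0.54), ([75.4, 194.6, 179.3, 224.7], 0.22)]
scraper0 [([262.0, 226.0, 306.0, 261.3], 0.87), ([309.0, 146.6, 320.2, 194.0], 0.86), ([226.3, 200.4, 245.8, 253.6], 0.83), ([229.8, 136.5, 243.0, 188.6], 0.67), ([317.0, 279.6, 363.7, 316.7], 0.66), ([204.6, 97.2, 250.2, 125.7], 0.36)]
faceplate [([269.2, 184.0, 280.5, 200.9], 0.74)]
{'time': 0.6, 'joint_pos': array([ 6.03654440e+01,  7.46828241e+00,  8.52672529e+01, -1.03963192e-03,
        8.72611258e+01, -4.89202727e+00]), 'qd': array([-0.03353585, -0.02059673, -0.02435996, -0.01916491,  0.04115615,
        0.05360089]), 'joint_efforts': array([-6.81550282e-04, -5.68961048e+01, -5.00587714e+01, -5.20166832e-04,
        1.68537699e-03,  5.85974499e-05]), 'tool_pos': array([251.1072888 , 544.94132429, 231.32756068]), 'tcp_rot': array([1.79996762e+02, 1.31939260e-03, 1.55257521e+02]), 'ft_force': array([-0.57822562, -0.00498181,  0.11371095]), 'wrist_torque': array([-0.02502199, -0.00897808, -0.02683115]), 'grip_force': 0.0, 'finger_gap': 85.77880156500977}
```

```bash
python3 -m jog --help 2>&1 | head -20
```

```text
invalid input: not JSON, or not a number
```

View pics/top0.png

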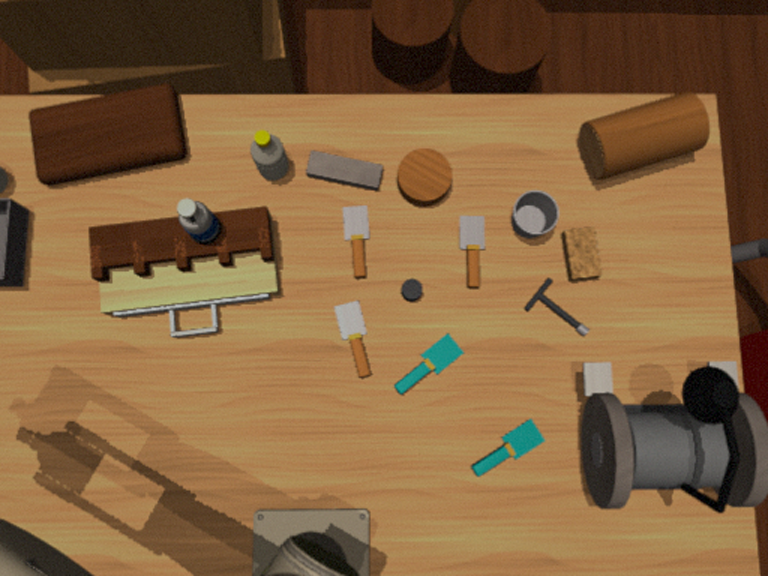

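View pics/scene0.png

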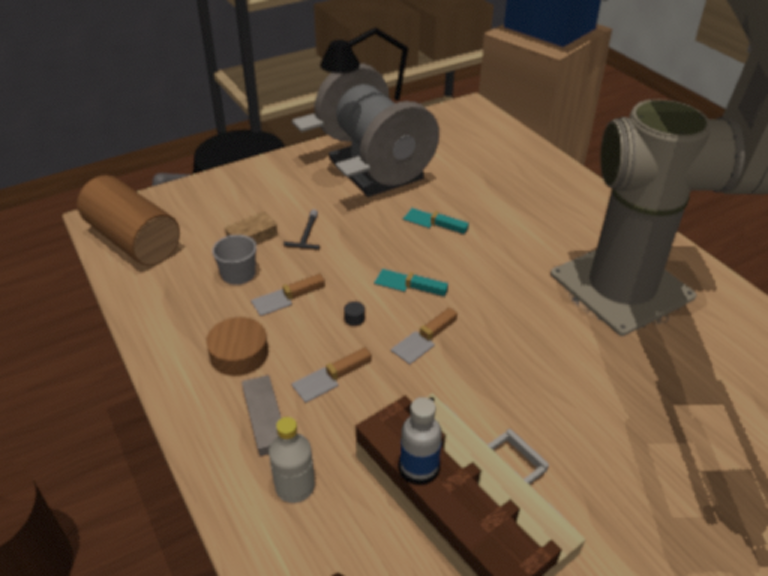

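The top view shows three orange-handled scrapers, at about (238,160), (315,168) and (235,225) in camera pixels. They fit the description. The two turquoise look-alikes at (286,243) and (340,298) are to be left alone. The faceplate is at (275,193), and the rack is upper left with its tray handle at (130,215).

```bash
cat >> h.py <<'E'
def scr(p,W=None):
    """orange-handled scrapers: (x,y,yaw of blade dir, z, px)"""
    W=cloud(p) if W is None else W; out=[]
    for d in r.outline_of(p,"scraper0"):
        m=d["region"]; px=p["pixels"][m].astype(int)
        hue=cv2.cvtColor(p["pixels"],cv2.COLOR_RGB2HSV)[m]
        q=W[m]; ok=np.isfinite(q[:,0])
        turq=np.mean((hue[:,0]>75)&(hue[:,0]<105)&(hue[:,1]>120))
        han=(hue[:,1]>130)&(hue[:,0]<25)
        c=q[ok&han]; b=q[ok&~han]
        if len(c)<5: print("skip",d["bbox"],turq,d["score"]);continue
        allc=q[ok][:,:2].astype(np.float32)
        rect=cv2.minAreaRect(allc)
        bx=cv2.boxPoints(rect); e=[bx[1]-bx[0],bx[2]-bx[1]]; l=max(e,key=np.linalg.norm)
        dirn=b[:,:2].mean(0)-c[:,:2].mean(0)
        if l@dirn<0:l=-l
        yaw=np.degrees(np.arctan2(l[1],l[0])); y2=np.degrees(np.arctan2(dirn[1],dirn[0]))
        # handle axis by PCA
        hc=c[:,:2]; u=np.linalg.svd(hc-hc.mean(0))[2][0]; u=u*np.sign(u@dirn); y3=np.degrees(np.arctan2(u[1],u[0]))
        out.append(dict(rect_c=np.round(rect[0],1),size=np.round(rect[1],0),yaw=np.round([yaw,y2,y3],1),hc=np.round(np.median(c,0),1),hmean=np.round(c.mean(0),1),turq=round(turq,2),score=round(d["score"],2),bbox=np.round(d["bbox"])))
    return out
E
python3 - <<'E'
from h import *
p=snap("top");W=cloud(p)
for o in scr(p,W): print(o)
sel=lambda lo,hi:(W[...,2]>lo)&(W[...,2]<hi)
def near(m): return m&(W[...,0]>250)&(W[...,0]<620)&(W[...,1]>20)&(W[...,1]<500)
bb=W[100:150,300:310]; print("bench z",np.nanmedian(W[260:300,150:200,2]),np.nanstd(W[260:300,150:200,2]))
d=W[near(sel(38,54))]; b=W[near(sel(76,96))]
for q in (d,b):
    q=q[np.isfinite(q[:,0])]
    # remove outliers via component on median
    rc=cv2.minAreaRect(q[:,:2].astype(np.float32)); print(len(q),np.median(q[:,2]),rc, cv2.boxPoints(rc).round(0).tolist())
m=[o for o in r.outline_of(p,"tray_handle")][0]["region"]; q=W[m]; print("tray part",np.nanmedian(q,0),np.nanmin(q,0),np.nanmax(q,0))
cap=W[126:150,110:140].reshape(-1,3); cap=cap[cap[:,2]>180]; print("cap",len(cap),np.median(cap,0),cap.min(0),cap.max(0))
for n in("scene",):
    s=snap(n)
    for o in scr(s): print(o)
E
```

```text
{'rect_c': array([ 379.3, -222.4]), 'size': array([ 50., 152.]), 'yaw': array([ -54.9,  -64. , -139.5]), 'hc': array([ 381.6, -224. ,   24.4]), 'hmean': array([ 380.8, -225.4,   24. ]), 'turq': np.float64(0.84), 'score': 0.93, 'bbox': array([262., 225., 308., 264.])}
{'rect_c': array([629.3, -84.7]), 'size': array([ 49., 151.]), 'yaw': array([-0.1,  3.1,  4.1]), 'hc': array([595.3, -91. ,  25.1]), 'hmean': array([594.9, -90.3,  24.9]), 'turq': np.float64(0.0), 'score': 0.92, 'bbox': array([229., 137., 245., 187.])}
{'rect_c': array([ 215.4, -373.5]), 'size': array([ 48., 148.]), 'yaw': array([ -57.5,  -67.9, -150.1]), 'hc': array([ 218.9, -375.8,   24.8]), 'hmean': array([ 219.2, -375.9,   24.9]), 'turq': np.float64(0.87), 'score': 0.85, 'bbox': array([315., 278., 364., 315.])}
{'rect_c': array([ 606.8, -318.7]), 'size': array([ 47., 151.]), 'yaw': array([-2.3, -2. , -0.8]), 'hc': array([ 574.3, -316.8,   24.5]), 'hmean': array([ 574.7, -317.1,   23.1]), 'turq': np.float64(0.0), 'score': 0.81, 'bbox': array([310., 147., 323., 194.])}
{'rect_c': array([430.7, -80.7]), 'size': array([1
[... 1484 characters left out ...]
.5,  86.4,  44.1]), 'hc': array([ 380.6, -224. ,   22.3]), 'hmean': array([ 380. , -224.2,   21.4]), 'turq': np.float64(0.68), 'score': 0.76, 'bbox': array([253., 180., 296., 201.])}
{'rect_c': array([ 206.6, -375.2]), 'size': array([ 72., 148.]), 'yaw': array([ 127.9,  135.8, -151.4]), 'hc': array([ 225.4, -371. ,   19.7]), 'hmean': array([ 222.7, -371.9,   19.6]), 'turq': np.float64(0.62), 'score': 0.66, 'bbox': array([271., 139., 313., 159.])}
{'rect_c': array([627.9, -83.7]), 'size': array([151.,  52.]), 'yaw': array([0.9, 0.6, 4.1]), 'hc': array([597.9, -80.4,  21.1]), 'hmean': array([597.4, -82.7,  19. ]), 'turq': np.float64(0.0), 'score': 0.63, 'bbox': array([195., 235., 249., 263.])}
```

```bash
cat >> h.py <<'E'
from scipy.optimize import minimize
def rackfit(W,x0=(512,236,6.)):
    s=np.isfinite(W[...,0])&(abs(W[...,0]-515)<170)&(abs(W[...,1]-236)<230)
    P=W[s]
    box=lambda q,a,b,c,d:np.clip(np.minimum(np.minimum(q[:,0]-a,b-q[:,0]),np.minimum(q[:,1]-c,d-q[:,1])),-4,4)/8+.5
    def cost(t):
        a=np.radians(t[2]); q=(P[:,:2]-t[:2])@np.array([[np.cos(a),-np.sin(a)],[np.sin(a),np.cos(a)]])
        deck=box(q,-80,80,-170,170); blk=box(q,0,80,-170,170)
        k=q[:,0]<60
        hi=(P[:,2]>41); top=P[:,2]>66
        e=np.abs(deck-hi)[k].sum()
        e2=np.zeros(len(q))
        for (c0,c1) in((-170,-150),(-90,-70),(-10,10),(70,90),(150,170)): e2=np.maximum(e2,box(q,-20,60,c0,c1))
        e2=np.maximum(e2,blk)
        can=(P[:,2]>100)|((q[:,0]>-20)&(abs(q[:,1]+40)<45))
        return e+np.abs(e2-top)[k&~can].sum()
    best=min((minimize(cost,np.array(x0)+d,method="Nelder-Mead",options=dict(initial_simplex=np.array(x0)+d+np.array([[0,0,0],[8,0,0],[0,8,0],[0,0,2]]))) for d in np.array([[0,0,0],[5,-5,1],[-5,5,-1]])),key=lambda m:m.fun)
    return best.x,best.fun,len(P)
def inrack(X,t):
    a=np.radians(t[2]); X=np.array(X,float).copy(); X[...,:2]=(X[...,:2]-t[:2])@np.array([[np.cos(a),-np.sin(a)],[np.sin(a),np.cos(a)]]); return X
E
python3 - <<'E'
from h import *
T=[]
for n in("top","top","scene"):
    p=snap(n);W=cloud(p);t,f,k=rackfit(W);print(n,t.round(2),f,k)
    Q=inrack(W,t); 
    m=np.isfinite(Q[...,0])&(Q[...,0]<-95)&(Q[...,0]>-230)&(abs(Q[...,1])<90)&(Q[...,2]>22)
    q=Q[m]
    if len(q): 
        far=q[q[:,0]<q[:,0].min()+16]
        print("handle",len(q),q.min(0).round(1),q.max(0).round(1),"bar",len(far),np.median(far,0).round(1),far.min(0).round(1),far.max(0).round(1)); print(np.histogram(q[:,0],bins=np.arange(-200,-90,5)))
    c=Q[np.isfinite(Q[...,0])&(Q[...,2]>222)&(Q[...,2]<240)&(abs(Q[...,1]+40)<50)&(abs(Q[...,0]-50)<60)]
    if len(c): print("cap",len(c),np.median(c,0).round(1),c.min(0).round(1),c.max(0).round(1))
E
```

```text
top [579.92 246.47   6.52] 647.7793584569621 17637
handle 196 [-141.5  -48.2   22.5] [-95.2  43.4  43.3] bar 131 [-136.    -3.8   34.7] [-141.5  -48.2   22.5] [-125.6   41.    43.3]
(array([ 0,  0,  0,  0,  0,  0,  0,  0,  0,  0,  0, 20, 59, 40, 12,  8, 12,
       10, 12, 11, 12]), array([-200, -195, -190, -185, -180, -175, -170, -165, -160, -155, -150,
       -145, -140, -135, -130, -125, -120, -115, -110, -105, -100,  -95]))
cap 148 [ 49.2 -54.  229.9] [ 27.1 -69.2 222. ] [ 67.2 -36.7 237.2]
top [580.4  246.14   6.72] 635.0203673711821 17669
handle 202 [-141.6  -47.7   22.3] [-95.7  43.1  44.2] bar 136 [-136.6   -2.1   33.4] [-141.6  -47.4   22.3] [-125.7   43.1   44.2]
(array([ 0,  0,  0,  0,  0,  0,  0,  0,  0,  0,  0, 29, 53, 44, 11,  9, 10,
       13, 11, 12, 10]), array([-200, -195, -190, -185, -180, -175, -170, -165, -160, -155, -150,
       -145, -140, -135, -130, -125, -120, -115, -110, -105, -100,  -95]))
cap 148 [ 48.6 -54.  229.7] [ 28.2 -69.2 222.6] [ 66.9 -35.5 235.4]
scene [575.08 245.21   6.99] 372.0460022056459 20189
handle 285 [-139.4  -44.2   22.2] [-95.3  45.8  36.9] bar 200 [-128.8    3.7   31. ] [-139.4  -43.7   22.2] [-123.6   45.5   36.9]
(array([  0,   0,   0,   0,   0,   0,   0,   0,   0,   0,   0,   0,  12,
        60, 120,  21,  13,  13,  15,  13,  18]), array([-200, -195, -190, -185, -180, -175, -170, -165, -160, -155, -150,
       -145, -140, -135, -130, -125, -120, -115, -110, -105, -100,  -95]))
cap 192 [ 55.6 -48.2 228.2] [ 30.6 -65.1 222. ] [ 70.7 -33.8 232.5]
```

Run:
```python
from h import *
def draw(p,t,s,box,col=(0,255,0)):
    a=np.radians(t[2]);R=np.array([[np.cos(a),-np.sin(a)],[np.sin(a),np.cos(a)]])
    im=cv2.resize(p["pixels"][box[1]:box[3],box[0]:box[2],::-1],None,fx=s,fy=s,interpolation=cv2.INTER_CUBIC)
    im=cv2.convertScaleAbs(im,alpha=1.6)
    for x0,x1,y,z in((-80,-20,170,46),(-20,80,170,86)):
        pts=[(x0,-y,z),(x1,-y,z),(x1,y,z),(x0,y,z)]
        X=[np.r_[R@np.array(q[:2])+t[:2],q[2]] for q in pts]
        u=((proj(p,X)-[box[0],box[1]]+.5)*s).astype(int); cv2.polylines(im,[u],True,col,1)
    return im
a=draw(snap("top"),(580,246.3,6.6),5,(50,125,200,235))
b=draw(snap("scene"),(580,246.3,6.6),4,(225,250,400,384))
b=cv2.resize(b,(750,int(b.shape[0]*750/b.shape[1])))
cv2.imwrite("pics/rk1.png",a); cv2.imwrite("pics/rk2.png",b)
```

```text
(no output)
```

View pics/rk1.png

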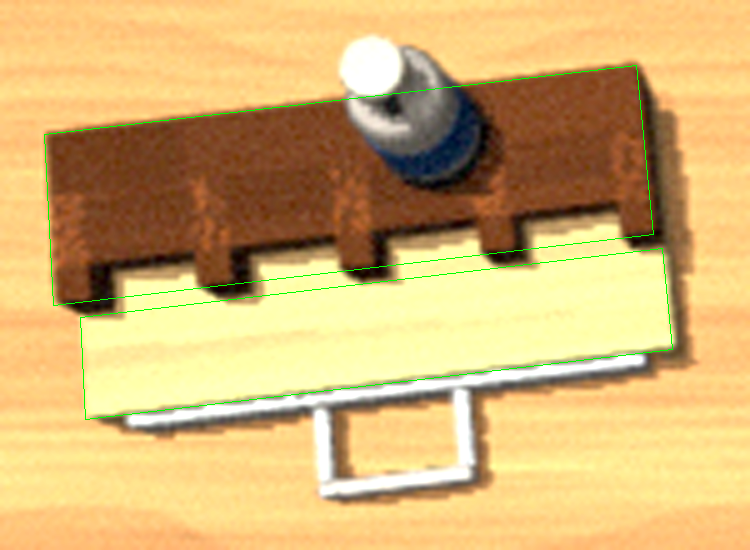

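View pics/rk2.png

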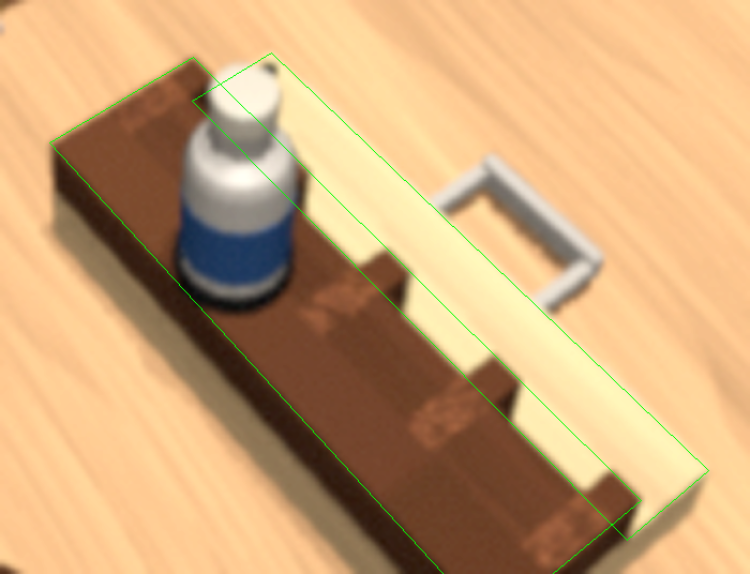

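The overlay fits both views (rack at x≈580, y≈246, yaw≈6.6°). Next is the tray.

```bash
cat >> h.py <<'E'
T=np.array([580,246.3,6.6])
def rw(x,y,z=0):
    a=np.radians(T[2]); return np.array([T[0]+x*np.cos(a)-y*np.sin(a),T[1]+x*np.sin(a)+y*np.cos(a),z])
def to(*wps):
    """each wp (x,y,z,yaw): print shifts (m) & rotvec (rad) in the tool axes, chained: each from the previous wp"""
    s=r.sense(); P=np.array(s["tool_pos"]); R=Ro.from_euler("xyz",s["tcp_rot"],degrees=True)
    print("t",round(s["time"],1),"pos",P.round(1),s["tcp_rot"].round(1),"gap",round(s["finger_gap"],1),"F",s["ft_force"].round(1))
    for w in wps:
        w=np.array(w,float); G=Ro.from_euler("xyz",[180,0,w[3]],degrees=True)
        print(w.round(1),"->",(R.inv().apply(w[:3]-P)/1000).round(4).tolist(),(R.inv()*G).as_rotvec().round(4).tolist()); P=w[:3];R=G
E
python3 - <<'E'
from h import *
h=rw(-135,-2); to((*h[:2],150,96.6),(*h[:2],7,96.6)); print(rw(-1000,0)-rw(0,0))
E
```

```text
t 1.1 pos [251.1 544.9 231.3] [180.    0.  155.3] gap 85.1 F [-0.4 -0.   0.3]
[446.1 228.8 150.   96.6] -> [-0.3094, -0.2055, 0.0813] [0.0, 0.0, 1.0238]
[446.1 228.8   7.   96.6] -> [0.0, -0.0, 0.143] [0.0, 0.0, 0.0]
[-993.3727656  -114.93715049    0.        ]
```

```bash
python3 -m jog '[-0.3094,-0.2055,0.0813,0,0,1.0238, -0.3094,-0.2055,0.0813,0,0,1.0238, -0.3094,-0.2055,0.0813,0,0,1.0238, -0.3094,-0.2055,0.0813,0,0,1.0238, -0.3094,-0.2055,0.0813,0,0,1.0238, -0.3094,-0.2055,0.0813,0,0,1.0238, -0.3094,-0.2055,0.0813,0,0,1.0238, -0.3094,-0.2055,0.0813,0,0,1.0238]' -0.1 40
python3 - <<'E'
from h import *
h=rw(-135,-2); to((*h[:2],7,96.6))
p=snap("top");W=cloud(p);Q=inrack(W,T)
m=np.isfinite(Q[...,0])&(Q[...,0]<-95)&(Q[...,0]>-230)&(abs(Q[...,1])<90)&(Q[...,2]>22)&(Q[...,2]<45); q=Q[m];print(len(q)) 
s=snap("scene"); save(s,"tr1.png",(225,200,425,350),4)
E
```

```text
time: 2.1
tool_pos: [446.2, 228.8, 150.1]
tcp_rot: [-180.0, -0.0, 96.6]
ft_force: [-0.8, 0.5, 1.1]
finger_gap: 38.6
grip_force: 0.0
t 2.1 pos [446.2 228.8 150.1] [-180.    -0.    96.6] gap 38.6 F [-0.8  0.5  1.1]
[446.1 228.8   7.   96.6] -> [-0.0, -0.0, 0.1431] [-0.0001, -0.0004, -0.0007]
130
```

View pics/tr1.png

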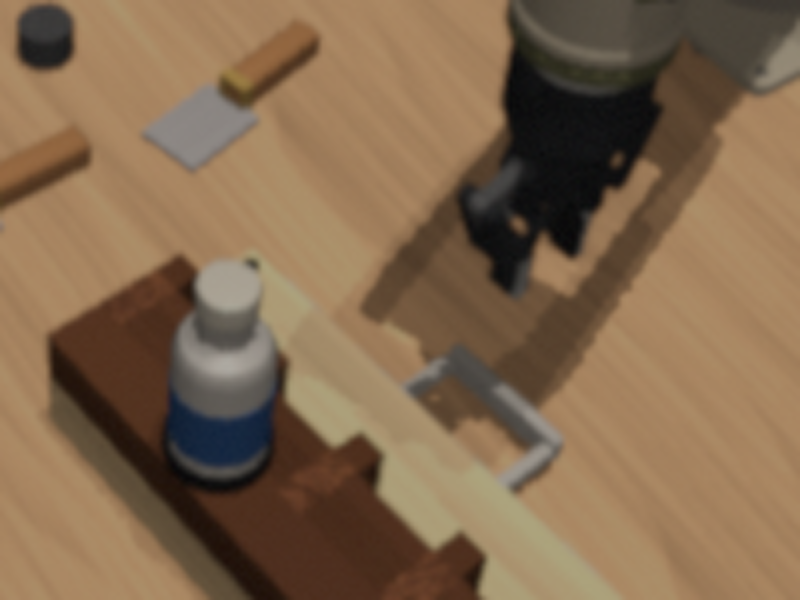

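The gripper hovers above the tray bar, which shows at about (350,300) in the scene view. Now I descend, grip, and check.

```bash
python3 -m jog '[0,0,0.05,0,0,0, 0,0,0.09,0,0,0, 0,0,0.115,0,0,0, 0,0,0.13,0,0,0, 0,0,0.143,0,0,0, 0,0,0.143,0,0,0]' -0.1 40
python3 -m jog '[0,0,0,0,0,0, 0,0,0,0,0,0, 0,0,0,0,0,0, 0,0,0,0,0,0]' -1 40
```

```text
time: 2.95
tool_pos: [445.7, 229.1, 6.7]
tcp_rot: [-180.0, 0.0, 96.6]
ft_force: [1.2, 0.6, -0.1]
finger_gap: 38.6
grip_force: 0.0
time: 3.45
tool_pos: [446.9, 229.2, 8.1]
tcp_rot: [179.9, -0.0, 96.6]
ft_force: [-1.6, 0.1, 5.9]
finger_gap: 9.3
grip_force: 40.8
```

```bash
python3 -m jog '[0,-0.01,0,0,0,0, 0,-0.02,0,0,0,0, 0,-0.03,0,0,0,0, 0,-0.04,0,0,0,0, 0,-0.05,0,0,0,0, 0,-0.06,0,0,0,0, 0,-0.07,0,0,0,0, 0,-0.078,0,0,0,0]' -1 40
python3 -m jog '[0,-0.004,0,0,0,0, 0,-0.008,0,0,0,0]'
python3 -m jog '[0,-0.004,0,0,0,0, 0,-0.008,0,0,0,0]'
```

```text
time: 4.45
tool_pos: [369.3, 220.0, 8.1]
tcp_rot: [179.8, -0.0, 96.6]
ft_force: [3.3, -0.7, 6.9]
finger_gap: 9.3
grip_force: 42.9
time: 4.7
tool_pos: [361.5, 219.1, 8.1]
tcp_rot: [179.8, -0.0, 96.6]
ft_force: [3.7, -1.1, 6.6]
finger_gap: 9.3
grip_force: 42.9
time: 4.95
tool_pos: [353.6, 218.2, 8.1]
tcp_rot: [179.8, -0.0, 96.6]
ft_force: [1.7, -1.0, 7.5]
finger_gap: 9.1
grip_force: 43.0
```

```bash
python3 -m jog '[0,-0.003,0,0,0,0, 0,-0.006,0,0,0,0]'
python3 -m jog '[0,-0.003,0,0,0,0, 0,-0.006,0,0,0,0]'
```

```text
time: 5.2
tool_pos: [347.7, 217.4, 8.1]
tcp_rot: [179.8, -0.0, 96.6]
ft_force: [2.6, -1.5, 6.9]
finger_gap: 9.6
grip_force: 43.0
time: 5.45
tool_pos: [341.7, 216.7, 8.1]
tcp_rot: [179.8, -0.0, 96.6]
ft_force: [1.5, -1.4, 8.0]
finger_gap: 9.1
grip_force: 43.0
```

```bash
python3 -m jog '[0,-0.002,0,0,0,0, 0,-0.004,0,0,0,0]'
python3 -m jog '[0,-0.002,0,0,0,0, 0,-0.004,0,0,0,0]'
python3 - <<'E'
from h import *
p=snap("top");Q=inrack(cloud(p),T)
m=np.isfinite(Q[...,0])&(Q[...,0]<-95)&(Q[...,0]>-270)&(abs(Q[...,1])<90)&(Q[...,2]>22)&(Q[...,2]<45); q=Q[m];print(len(q),q.min(0)); save(p,"tr2.png",(40,125,240,275),4)
E
```

```text
time: 5.7
tool_pos: [341.7, 216.8, 8.3]
tcp_rot: [179.3, -0.1, 96.6]
ft_force: [33.6, 2.7, -27.0]
finger_gap: 9.4
grip_force: 39.1
time: 5.95
tool_pos: [341.5, 216.8, 8.5]
tcp_rot: [178.8, -0.1, 96.6]
ft_force: [58.5, 7.1, -51.5]
finger_gap: 9.4
grip_force: 41.6
255 [-255.43352274  -89.16972462   22.23394384]
```

View pics/tr2.png

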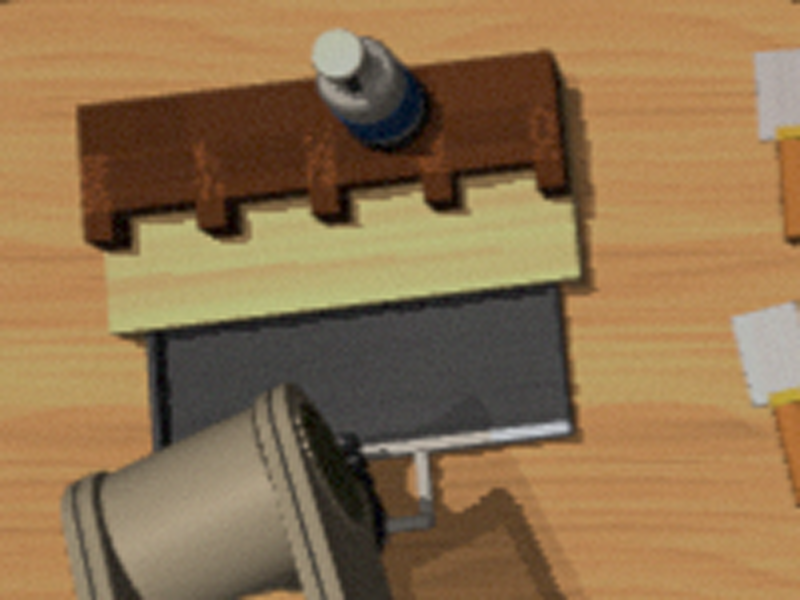

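The tray is out at its stop: the pull force jumped and the tool stopped at x=341.5. Next I ease off, release, rise, and look at the scrapers.

```bash
python3 -m jog '[0,0.003,0,0,0,0, 0,0.006,0,0,0,0, 0,0.006,0,0,0,0]'
python3 -m jog '[0,0,0,0,0,0, 0,0,0,0,0,0, 0,0,0,0,0,0]' -0.1
python3 -m jog '[0,0,-0.02,0,0,0, 0,0,-0.06,0,0,0, 0,0,-0.11,0,0,0, 0,0,-0.17,0,0,0, 0,0,-0.2,0,0,0, 0,0,-0.2,0,0,0]'
python3 - <<'E'
from h import *
p=snap("top")
for o in scr(p):
    if o["turq"]<.3: print({k:o[k] for k in("rect_c","yaw","hc","size","bbox")})
to((398.7+7,-91+3,130,193))
Q=inrack(cloud(p),T)
m=np.isfinite(Q[...,0])&(Q[...,0]<-200)&(Q[...,0]>-290)&(abs(Q[...,1])<50)&(Q[...,2]>22)&(Q[...,2]<45); q=Q[m];print(len(q),np.histogram(q[:,0],bins=np.arange(-270,-195,5)))
E
```

```text
time: 6.38
tool_pos: [341.6, 216.8, 8.2]
tcp_rot: [179.6, -0.0, 96.6]
ft_force: [14.2, 0.3, -4.3]
finger_gap: 9.4
grip_force: 42.3
time: 6.75
tool_pos: [338.1, 216.2, 6.7]
tcp_rot: [-179.9, 0.0, 96.6]
ft_force: [-0.0, -0.2, -0.8]
finger_gap: 38.4
grip_force: 0.0
time: 7.5
tool_pos: [340.2, 217.2, 209.9]
tcp_rot: [179.7, -0.1, 96.6]
ft_force: [-0.7, -0.3, 0.4]
finger_gap: 38.7
grip_force: 0.0
{'rect_c': array([ 606.3, -317.2]), 'yaw': array([-3.2, -2.2,  0.5]), 'hc': array([ 574.3, -317. ,   24.7]), 'size': array([ 42., 149.]), 'bbox': array([311., 147., 322., 194.])}
{'rect_c': array([431.7, -82.2]), 'yaw': array([13.3, 14.2, 14.5]), 'hc': array([397.2, -93.3,  24.8]), 'size': array([152.,  51.]), 'bbox': array([223., 202., 245., 254.])}
{'rect_c': array([628.7, -86.2]), 'yaw': array([-0.1,  3. ,  4.3]), 'hc': array([596.4, -91. ,  25.4]), 'size': array([ 46., 151.]), 'bbox': array([230., 138., 244., 186.])}
t 7.6 pos [338.5 216.3 206.3] [-180.     0.    96.6] gap 38.4 F [-0.3 -0.   0.4]
[405.7 -88.  130.  193. ] -> [-0.31, 0.0318, 0.0764] [-0.0005, -0.0003, -1.6824]
191 (array([ 0,  0,  0,  0,  0, 53, 55, 18, 13, 10, 13,  9, 13,  7]), array([-270, -265, -260, -255, -250, -245, -240, -235, -230, -225, -220,
       -215, -210, -205, -200]))
```

Run:
```python
from h import *
to((410.5,-88.5,130,13.5),(410.5,-88.5,3,13.5))
```

```text
t 7.6 pos [338.5 216.3 206.3] [-180.     0.    96.6] gap 38.4 F [-0.3 -0.   0.4]
[410.5 -88.5 130.   13.5] -> [-0.3111, 0.0365, 0.0764] [-0.0003, 0.0005, 1.4505]
[410.5 -88.5   3.   13.5] -> [0.0, -0.0, 0.127] [0.0, 0.0, 0.0]
```

```bash
python3 -m jog '[-0.3111,0.0365,0.0764,0,0,1.4505, -0.3111,0.0365,0.0764,0,0,1.4505, -0.3111,0.0365,0.0764,0,0,1.4505, -0.3111,0.0365,0.0764,0,0,1.4505, -0.3111,0.0365,0.0764,0,0,1.4505, -0.3111,0.0365,0.0764,0,0,1.4505, -0.3111,0.0365,0.0764,0,0,1.4505, -0.3111,0.0365,0.0764,0,0,1.4505]' 0.4 50
python3 -m jog '[0,0,0,0,0,0, 0,0,0,0,0,0]'
python3 - <<'E'
from h import *
p=snap("scene")
for o in scr(p):
    if o["turq"]<.3: print({k:o[k] for k in("rect_c","yaw","hc","size","bbox")})
to((410.5,-88.5,3,13.5))
E
```

```text
time: 8.6
tool_pos: [409.1, -88.3, 128.1]
tcp_rot: [-179.9, 0.2, 13.1]
ft_force: [0.5, 0.1, 0.4]
finger_gap: 59.5
grip_force: 0.0
time: 8.85
tool_pos: [410.1, -88.1, 129.5]
tcp_rot: [-179.9, 0.1, 13.7]
ft_force: [0.7, -0.2, 0.5]
finger_gap: 59.9
grip_force: 0.0
skip [271.3, 138.1, 312.2, 159.6] 0.5875 0.41
{'rect_c': array([ 604.9, -324.5]), 'yaw': array([ 2.3, -5.1, -0.4]), 'hc': array([ 575.6, -309.3,   20.6]), 'size': array([163.,  68.]), 'bbox': array([167., 183., 217., 212.])}
{'rect_c': array([629.5, -88.4]), 'yaw': array([7.6, 0.2, 3.3]), 'hc': array([598.6, -80.7,  21.2]), 'size': array([147.,  56.]), 'bbox': array([197., 234., 247., 265.])}
t 8.9 pos [410.5 -88.2 130.1] [-180.     0.    13.6] gap 60.2 F [0.1 0.5 0.6]
[410.5 -88.5   3.   13.5] -> [0.0001, 0.0003, 0.1271] [-0.0004, 0.0008, 0.0022]
```

```bash
python3 -m jog '[0,0,0.05,0,0,0, 0,0,0.09,0,0,0, 0,0,0.11,0,0,0, 0,0,0.12,0,0,0, 0,0,0.127,0,0,0, 0,0,0.127,0,0,0]'
python3 -m jog '[0,0,0,0,0,0, 0,0,0,0,0,0, 0,0,0,0,0,0, 0,0,0,0,0,0]' -1 60
python3 -m jog '[0,0,-0.01,0,0,0, 0,0,-0.03,0,0,0, 0,0,-0.07,0,0,0, 0,0,-0.12,0,0,0, 0,0,-0.12,0,0,0]'
```

```text
time: 9.7
tool_pos: [411.1, -88.5, 3.9]
tcp_rot: [180.0, -0.0, 13.5]
ft_force: [0.2, 0.9, 0.6]
finger_gap: 60.3
grip_force: 0.0
time: 10.2
tool_pos: [411.7, -88.8, 4.6]
tcp_rot: [179.9, -0.1, 13.5]
ft_force: [0.6, -0.4, 6.3]
finger_gap: 22.3
grip_force: 60.4
time: 10.82
tool_pos: [413.9, -89.4, 128.6]
tcp_rot: [179.7, -0.4, 13.5]
ft_force: [0.4, 0.6, -1.7]
finger_gap: 23.1
grip_force: 59.4
```

Run:
```python
from h import *
to((*rw(-128,120)[:2],110,6.6),(*rw(-128,120)[:2],54,6.6))
print(r.sense()["joint_pos"].round(0))
```

```text
t 10.8 pos [413.9 -89.4 128.6] [179.7  -0.4  13.5] gap 23.1 F [ 0.4  0.6 -1.7]
[439.1 350.8 110.    6.6] -> [0.1271, -0.4223, 0.0175] [0.0042, -0.0076, 0.1204]
[439.1 350.8  54.    6.6] -> [0.0, -0.0, 0.056] [0.0, 0.0, 0.0]
[-19. -17. 120.   0.  77.  57.]
```

```bash
python3 -m jog '[0.01,-0.03,0.01,0,0,0, 0.03,-0.09,0.015,0,0,0.03, 0.05,-0.15,0.0175,0,0,0.06, 0.07,-0.21,0.0175,0,0,0.09, 0.09,-0.27,0.0175,0,0,0.12, 0.11,-0.33,0.0175,0,0,0.12, 0.12,-0.39,0.0175,0,0,0.12, 0.1271,-0.4223,0.0175,0,0,0.12]'
python3 -m jog '[0,0,0,0,0,0, 0,0,0,0,0,0, 0,0,0,0,0,0]'
python3 - <<'E'
from h import *
to((*rw(-128,120)[:2],54,6.6))
p=snap("top")
for o in scr(p):
    if o["turq"]<.3: print({k:o[k] for k in("rect_c","yaw","hc","size","bbox")})
save(p,"in1.png",(40,125,240,275),4)
E
```

```text
time: 11.82
tool_pos: [434.3, 354.3, 104.7]
tcp_rot: [180.0, 0.1, 6.7]
ft_force: [0.9, -0.3, -1.2]
finger_gap: 22.8
grip_force: 59.4
time: 12.2
tool_pos: [435.8, 350.5, 105.5]
tcp_rot: [180.0, 0.1, 6.5]
ft_force: [0.6, 0.6, -1.7]
finger_gap: 23.1
grip_force: 59.4
t 12.2 pos [435.8 350.5 105.5] [1.8e+02 1.0e-01 6.5e+00] gap 23.1 F [ 0.6  0.6 -1.7]
[439.1 350.8  54.    6.6] -> [0.0034, 0.0001, 0.0515] [0.0007, 0.0009, -0.0009]
{'rect_c': array([ 607. , -318.8]), 'yaw': array([-2.1, -2.5, -1.3]), 'hc': array([ 574.3, -316.6,   24.6]), 'size': array([ 47., 150.]), 'bbox': array([308., 147., 323., 192.])}
{'rect_c': array([457.7, 346.6]), 'yaw': array([13.1,  9.3, 10.7]), 'hc': array([410.5, 340.5, 125.4]), 'size': array([151.,  50.]), 'bbox': array([ 68., 188.,  82., 244.])}
{'rect_c': array([628.9, -88.3]), 'yaw': array([4. , 3.5, 4.2]), 'hc': array([593.6, -91. ,  25.3]), 'size': array([150.,  49.]), 'bbox': array([234., 138., 245., 187.])}
```

View pics/in1.png

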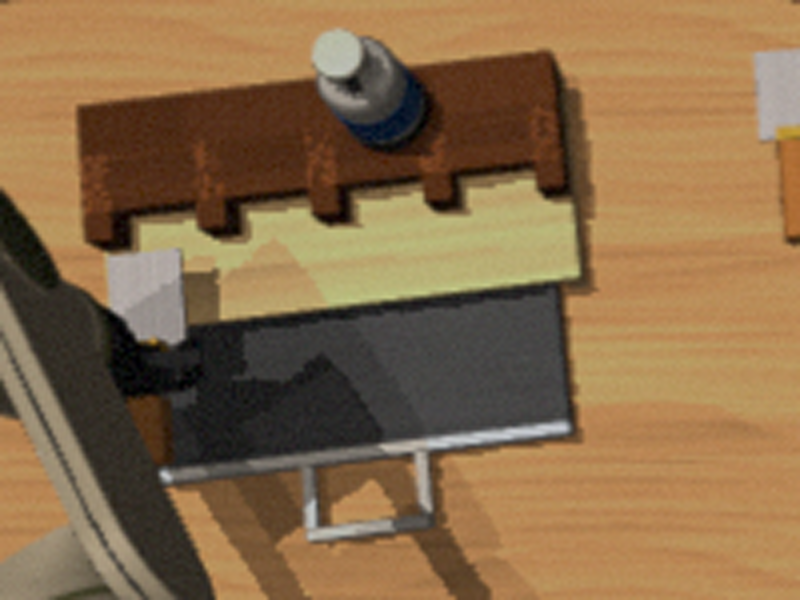

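The scraper is in the grip, its blade at about (76,200) in the camera image, lined up in front of the leftmost slot. I measure the blade to correct sideways position and yaw.

```bash
cat >> h.py <<'E'
def blade(p,zlo,zhi,off,y0):
    """held blade: rack-frame rect; off = expected rack y"""
    W=cloud(p);Q=inrack(W,T);hsv=cv2.cvtColor(p["pixels"],cv2.COLOR_RGB2HSV)
    m=np.isfinite(Q[...,0])&(Q[...,2]>zlo)&(Q[...,2]<zhi)&(abs(Q[...,1]-y0)<45)&(Q[...,0]<20)&(Q[...,0]>off)&(hsv[...,1]<70)&(hsv[...,2]>90)
    q=Q[m]; print(len(q),"med",np.median(q,0).round(1),"min",q.min(0).round(1),"max",q.max(0).round(1))
    # per x-slice centre
    xs=np.arange(q[:,0].min(),q[:,0].max(),10)
    L=np.array([(x+5,)+tuple(np.percentile(q[abs(q[:,0]-x-5)<5][:,1],[2,98])) for x in xs if (abs(q[:,0]-x-5)<5).sum()>8])
    print(L.round(1).tolist()); rc=cv2.minAreaRect(q[:,:2].astype(np.float32)); print("rect",np.round(rc[0],1),np.round(rc[1],1),round(rc[2],1))
E
python3 - <<'E'
from h import *
blade(snap("top"),85,125,-125,120)
blade(snap("scene"),85,125,-125,120)
E
```

```text
379 med [-64.8 117.9 107. ] min [-102.2   95.6   98.3] max [-35.8 146.6 114.1]
[[-97.2, 97.9, 127.7], [-87.2, 96.8, 133.2], [-77.2, 96.0, 141.5], [-67.2, 97.0, 145.2], [-57.2, 97.8, 146.5], [-47.2, 97.3, 145.1], [-37.2, 97.5, 144.2]]
rect [-68.8 121.2] [51.  66.4] 89.6
676 med [-69.4 122.8 104.5] min [-106.5   96.8   98.7] max [-35.9 147.2 109.2]
[[-101.5, 98.0, 145.3], [-91.5, 98.1, 145.3], [-81.5, 98.2, 145.7], [-71.5, 99.2, 146.6], [-61.5, 99.0, 145.7], [-51.5, 98.7, 146.3], [-41.5, 99.5, 146.2]]
rect [-71.  122.4] [70.4 50.1] 1.0
```

```bash
python3 -m jog '[0,0.0015,0.02,0,0,0, 0,0.0015,0.04,0,0,0, 0,0.0015,0.05,0,0,0, 0,0.0015,0.0515,0,0,0, 0,0.0015,0.0515,0,0,0]'
python3 -m jog '[0.008,0,0,0,0,0, 0.016,0,0,0,0,0, 0.024,0,0,0,0,0, 0.032,0,0,0,0,0, 0.04,0,0,0,0,0, 0.04,0,0,0,0,0]'
python3 -m jog '[0.01,0,0.002,0,0,0, 0.02,0,0.002,0,0,0, 0.028,0,0.002,0,0,0, 0.028,0,0.002,0,0,0]'
python3 -c "
from h import *
to((*rw(-53,120)[:2],50,6.6))"
```

```text
time: 13.02
tool_pos: [436.2, 350.5, 54.7]
tcp_rot: [-180.0, -0.0, 6.6]
ft_force: [-0.3, 0.7, -1.9]
finger_gap: 22.1
grip_force: 59.4
time: 13.78
tool_pos: [476.4, 355.0, 54.6]
tcp_rot: [-180.0, -0.0, 6.6]
ft_force: [0.2, 0.6, -1.4]
finger_gap: 22.7
grip_force: 59.4
time: 14.28
tool_pos: [504.4, 358.3, 52.7]
tcp_rot: [-180.0, -0.0, 6.6]
ft_force: [-0.2, 0.5, -0.1]
finger_gap: 22.6
grip_force: 59.4
t 14.3 pos [504.4 358.3  52.7] [-180.    -0.     6.6] gap 22.6 F [-0.2  0.5 -0.1]
[513.6 359.4  50.    6.6] -> [0.0092, -0.0001, 0.0027] [-0.0001, -0.0004, -0.0002]
```

```bash
python3 -m jog '[0.003,0,0.002,0,0,0, 0.006,0,0.002,0,0,0]'
python3 -m jog '[0.002,0,0,0,0,0, 0.004,0,0,0,0,0]'
python3 -m jog '[0.001,0,0,0,0,0, 0.002,0,0,0,0,0]'
```

```text
time: 14.52
tool_pos: [509.5, 359.0, 50.7]
tcp_rot: [-180.0, 0.0, 6.6]
ft_force: [-3.1, -0.5, 1.0]
finger_gap: 22.6
grip_force: 59.7
time: 14.78
tool_pos: [513.6, 359.4, 50.6]
tcp_rot: [-180.0, -0.0, 6.6]
ft_force: [-0.4, -0.4, 0.4]
finger_gap: 22.6
grip_force: 59.6
time: 15.02
tool_pos: [513.9, 359.5, 50.6]
tcp_rot: [180.0, 0.2, 6.6]
ft_force: [-12.5, -1.9, 9.3]
finger_gap: 22.5
grip_force: 60.9
```

```bash
python3 -m jog '[0,0,0,0,0,0, 0,0,0,0,0,0, 0,0,0,0,0,0]' 0.3
python3 -m jog '[0,0,-0.03,0,0,0, 0,0,-0.07,0,0,0, 0,0,-0.11,0,0,0, 0,0,-0.13,0,0,0, 0,0,-0.13,0,0,0, 0,0,-0.13,0,0,0]'
python3 - <<'E'
from h import *
p=snap("top")
for o in scr(p):
    if o["turq"]<.3: print({k:o[k] for k in("rect_c","yaw","hc","size","bbox")})
to((608.3,-89.3,130,3.7),(608.3,-89.3,3,3.7))
E
```

```text
time: 15.4
tool_pos: [515.8, 359.6, 50.7]
tcp_rot: [-180.0, -0.0, 6.6]
ft_force: [-0.2, 0.7, -0.8]
finger_gap: 55.5
grip_force: 0.0
time: 16.15
tool_pos: [514.7, 359.1, 178.3]
tcp_rot: [179.9, 0.2, 6.6]
ft_force: [-0.8, -0.7, -0.2]
finger_gap: 55.0
grip_force: 0.0
{'rect_c': array([ 607.3, -318.5]), 'yaw': array([-1.2, -2.2, -0.7]), 'hc': array([ 573.3, -316.7,   23.9]), 'size': array([ 50., 152.]), 'bbox': array([306., 146., 322., 193.])}
{'rect_c': array([513.8, 355.5]), 'yaw': array([-0.7, -2.4,  4.9]), 'hc': array([498. , 353.7,  70.3]), 'size': array([ 30., 110.]), 'bbox': array([ 78., 177.,  91., 217.])}
{'rect_c': array([629.2, -85.3]), 'yaw': array([0.6, 3.5, 4.2]), 'hc': array([594.1, -90.9,  24.8]), 'size': array([152.,  49.]), 'bbox': array([230., 136., 244., 186.])}
t 16.2 pos [514.4 358.9 178. ] [179.9   0.2   6.6] gap 55.5 F [ 0.3 -0.4 -0.2]
[608.3 -89.3 130.    3.7] -> [0.0418, 0.456, 0.0486] [0.0016, 0.0035, 0.0509]
[608.3 -89.3   3.    3.7] -> [0.0, -0.0, 0.127] [0.0, 0.0, 0.0]
```

```bash
python3 -m jog '[-0.02,0.03,0,0,0,0, -0.04,0.09,0,0,0,0, -0.05,0.15,0,0,0,0.02, -0.05,0.21,0,0,0,0.05, -0.04,0.27,0.01,0,0,0.05, -0.02,0.33,0.02,0,0,0.051, 0,0.38,0.03,0,0,0.051, 0.02,0.43,0.04,0,0,0.051]' 0.4
python3 -m jog '[0.01,0.02,0.006,0,0,0, 0.02,0.026,0.0086,0,0,0, 0.02,0.026,0.0086,0,0,0, 0.02,0.026,0.0086,0,0,0]'
python3 - <<'E'
from h import *
p=snap("scene")
for o in scr(p):
    if o["turq"]<.3: print({k:o[k] for k in("rect_c","yaw","hc","size","bbox")})
to((608.3,-89.3,3,3.7))
E
```

```text
time: 17.25
tool_pos: [584.7, -67.0, 138.7]
tcp_rot: [-180.0, 0.1, 3.7]
ft_force: [0.8, 0.6, 0.8]
finger_gap: 60.2
grip_force: 0.0
time: 17.75
tool_pos: [606.3, -88.6, 132.0]
tcp_rot: [-180.0, 0.0, 3.8]
ft_force: [0.2, -0.5, 0.6]
finger_gap: 60.1
grip_force: 0.0
skip [271.1, 139.0, 312.0, 158.7] 0.6155778894472361 0.61
{'rect_c': array([ 608.3, -240.9]), 'yaw': array([-88.3,  -4.1,   4.2]), 'hc': array([ 581.5, -308.2,   20. ]), 'size': array([144., 224.]), 'bbox': array([172., 183., 214., 209.])}
{'rect_c': array([502.2, 354.9]), 'yaw': array([ 8.1, -2.3,  6.7]), 'hc': array([504. , 362.5,  68.4]), 'size': array([89., 36.]), 'bbox': array([346., 329., 388., 364.])}
{'rect_c': array([621.6, -87.8]), 'yaw': array([6.1, 1.3, 4.1]), 'hc': array([596.5, -82. ,  21.2]), 'size': array([162.,  54.]), 'bbox': array([196., 233., 247., 265.])}
{'rect_c': array([ 741.5, -224.8]), 'yaw': array([-162.8, -147. , -108.7]), 'hc': array([ 759.8, -203.4,   42.4]), 'size': array([140., 112.]), 'bbox': array([138., 211., 178., 252.])}
t 17.9 pos [606.5 -88.8 132.3] [-180.    -0.     3.8] gap 59.8 F [-0.9  0.5 -0. ]
[608.3 -89.3   3.    3.7] -> [0.0018, 0.0006, 0.1293] [-0.0, -0.0003, 0.0013]
```

```bash
python3 -m jog '[0.0018,0.0006,0.05,0,0,0, 0.0018,0.0006,0.09,0,0,0, 0.0018,0.0006,0.11,0,0,0, 0.0018,0.0006,0.12,0,0,0, 0.0018,0.0006,0.129,0,0,0, 0.0018,0.0006,0.129,0,0,0]'
python3 -m jog '[0,0,0,0,0,0, 0,0,0,0,0,0, 0,0,0,0,0,0, 0,0,0,0,0,0]' -1 60
python3 -m jog '[0,0,-0.01,0,0,0, 0,0,-0.03,0,0,0, 0,0,-0.07,0,0,0, 0,0,-0.11,0,0,0, 0,0,-0.125,0,0,0, 0,0,-0.125,0,0,0, 0,0,-0.125,0,0,0]'
python3 - <<'E'
from h import *
to((*rw(-170,40)[:2],128,6.6),(*rw(-131,40)[:2],105,6.6))
E
```

```text
time: 18.6
tool_pos: [608.8, -90.5, 3.5]
tcp_rot: [180.0, -0.0, 3.7]
ft_force: [-2.1, -0.3, -0.2]
finger_gap: 60.0
grip_force: 0.0
time: 19.1
tool_pos: [609.4, -90.6, 4.2]
tcp_rot: [180.0, -0.1, 3.7]
ft_force: [-0.8, 0.3, 5.2]
finger_gap: 22.9
grip_force: 60.1
time: 19.98
tool_pos: [607.1, -90.1, 125.9]
tcp_rot: [-180.0, 0.2, 3.7]
ft_force: [0.5, 0.3, -2.3]
finger_gap: 22.7
grip_force: 59.1
t 20.0 pos [607.1 -90.1 125.9] [-180.     0.2    3.7] gap 22.7 F [ 0.5  0.3 -2.3]
[406.5 266.5 128.    6.6] -> [-0.1772, -0.3688, -0.0012] [-0.0009, 0.0029, -0.0507]
[445.3 271.  105.    6.6] -> [0.039, -0.0, 0.023] [0.0, 0.0, 0.0]
```

```bash
python3 -m jog '[-0.03,-0.02,-0.001,0,0,-0.02, -0.07,-0.06,-0.001,0,0,-0.03, -0.11,-0.1,-0.001,0,0,-0.05, -0.15,-0.14,-0.001,0,0,-0.05, -0.177,-0.19,-0.001,0,0,-0.05, -0.177,-0.25,-0.001,0,0,-0.05, -0.177,-0.31,-0.001,0,0,-0.05, -0.177,-0.35,-0.001,0,0,-0.05]'
python3 -m jog '[0.01,-0.0148,0.005,0,0,0, 0.02,-0.0188,0.01,0,0,0, 0.039,-0.0188,0.023,0,0,0, 0.039,-0.0188,0.023,0,0,0, 0.039,-0.0188,0.023,0,0,0]'
python3 - <<'E'
from h import *
to((*rw(-131,40)[:2],54,6.6))
blade(snap("top"),85,125,-125,40)
blade(snap("scene"),85,125,-125,40)
E
```

```text
time: 20.98
tool_pos: [407.4, 249.4, 127.1]
tcp_rot: [180.0, 0.2, 6.6]
ft_force: [0.8, -1.1, -2.3]
finger_gap: 23.1
grip_force: 59.2
time: 21.6
tool_pos: [445.3, 269.7, 105.4]
tcp_rot: [180.0, 0.1, 6.5]
ft_force: [-0.1, -0.0, -2.3]
finger_gap: 22.6
grip_force: 59.3
t 21.6 pos [445.3 269.7 105.4] [1.8e+02 1.0e-01 6.5e+00] gap 22.6 F [-0.1 -0.  -2.3]
[445.3 271.   54.    6.6] -> [0.0002, -0.0013, 0.0514] [0.0007, 0.0018, -0.0018]
344 med [-62.5  33.7 106.5] min [-104.    12.9   99.3] max [-35.4  64.6 114.1]
[[-99.0, 14.4, 36.5], [-89.0, 14.5, 40.9], [-79.0, 13.3, 48.2], [-69.0, 15.0, 57.4], [-59.0, 14.4, 63.1], [-49.0, 14.6, 62.2], [-39.0, 14.4, 64.4]]
rect [-69.7  38.4] [70.  50.4] 1.9
616 med [-69.6  41.2 104.3] min [-108.6   14.1   96.1] max [-35.8  66.4 110.3]
[[-103.6, 16.2, 63.9], [-93.6, 16.7, 64.8], [-83.6, 17.6, 64.0], [-73.6, 16.0, 64.6], [-63.6, 15.9, 64.0], [-53.6, 15.8, 65.0], [-43.6, 17.6, 64.4], [-33.6, 18.4, 64.6]]
rect [-72.3  40.3] [52.1 73. ] 89.2
```

```bash
python3 -m jog '[0,-0.0005,0.02,0,0,0, 0,-0.0005,0.04,0,0,0, 0,-0.0005,0.05,0,0,-0.0018, 0,-0.0005,0.0514,0,0,-0.0018, 0,-0.0005,0.0514,0,0,-0.0018]'
python3 -m jog '[0.008,0,0,0,0,0, 0.016,0,0,0,0,0, 0.024,0,0,0,0,0, 0.032,0,0,0,0,0, 0.04,0,0,0,0,0, 0.04,0,0,0,0,0]'
python3 -m jog '[0.01,0,0.002,0,0,0, 0.02,0,0.002,0,0,0, 0.028,0,0.002,0,0,0, 0.028,0,0.002,0,0,0]'
python3 -c "
from h import *
to((*rw(-53,40)[:2],50,6.6))"
```

```text
time: 22.32
tool_pos: [446.2, 271.3, 55.4]
tcp_rot: [-180.0, -0.1, 6.7]
ft_force: [0.0, -0.0, -1.1]
finger_gap: 23.0
grip_force: 59.3
time: 23.08
tool_pos: [486.1, 275.7, 54.6]
tcp_rot: [180.0, -0.0, 6.6]
ft_force: [-0.7, 0.2, -2.6]
finger_gap: 22.8
grip_force: 59.3
time: 23.58
tool_pos: [514.1, 279.1, 52.7]
tcp_rot: [-180.0, -0.0, 6.6]
ft_force: [-0.1, -0.2, -1.5]
finger_gap: 22.9
grip_force: 59.3
t 23.6 pos [514.1 279.1  52.7] [-180.    -0.     6.6] gap 22.9 F [-0.1 -0.2 -1.5]
[522.8 279.9  50.    6.6] -> [0.0087, 0.0001, 0.0027] [-0.0001, -0.0005, 0.0008]
```

```bash
python3 -m jog '[0.003,0,0.002,0,0,0, 0.006,0,0.0025,0,0,0]'
python3 -m jog '[0.002,0,0,0,0,0, 0.004,0,0,0,0,0]'
python3 -m jog '[0.001,0,0,0,0,0, 0.002,0,0,0,0,0]'
```

```text
time: 23.82
tool_pos: [519.1, 279.8, 50.2]
tcp_rot: [-180.0, 0.0, 6.7]
ft_force: [-1.6, -0.1, 2.6]
finger_gap: 22.8
grip_force: 59.9
time: 24.08
tool_pos: [523.3, 280.2, 50.2]
tcp_rot: [-180.0, -0.0, 6.7]
ft_force: [-1.5, -0.6, 0.9]
finger_gap: 22.8
grip_force: 59.6
time: 24.32
tool_pos: [523.5, 280.3, 50.2]
tcp_rot: [180.0, 0.2, 6.7]
ft_force: [-13.9, -2.1, 11.8]
finger_gap: 22.7
grip_force: 61.1
```

```bash
python3 -m jog '[0,0,0,0,0,0, 0,0,0,0,0,0, 0,0,0,0,0,0]' 0.3
python3 -m jog '[0,0,-0.03,0,0,0, 0,0,-0.07,0,0,0, 0,0,-0.1,0,0,0, -0.02,0,-0.13,0,0,0, -0.05,0,-0.13,0,0,0, -0.08,0,-0.13,0,0,0, -0.08,0,-0.13,0,0,0]'
python3 - <<'E'
from h import *
p=snap("top")
for o in scr(p):
    if o["turq"]<.3: print({k:o[k] for k in("rect_c","yaw","hc","size","bbox")})
to((586.8,-317.5,130,-1.7),(586.8,-317.5,3,-1.7))
E
```

```text
time: 24.7
tool_pos: [525.5, 280.4, 50.2]
tcp_rot: [-180.0, -0.0, 6.7]
ft_force: [-0.0, -0.1, -0.2]
finger_gap: 55.1
grip_force: 0.0
time: 25.58
tool_pos: [444.5, 271.1, 180.2]
tcp_rot: [-180.0, -0.0, 6.7]
ft_force: [0.4, 0.4, 0.2]
finger_gap: 55.4
grip_force: 0.0
{'rect_c': array([516.6, 265.4]), 'yaw': array([26.2,  9.2, 14.2]), 'hc': array([525.3, 278.5,  70.5]), 'size': array([140.,  55.]), 'bbox': array([100., 173., 117., 204.])}
t 25.7 pos [446.3 271.2 180.5] [-1.8e+02 -1.0e-01  6.7e+00] gap 55.3 F [ 0.2 -0.1  0.9]
[ 586.8 -317.5  130.    -1.7] -> [0.0711, 0.6011, 0.0504] [-0.0003, -0.0012, 0.1462]
[ 586.8 -317.5    3.    -1.7] -> [0.0, -0.0, 0.127] [0.0, 0.0, 0.0]
```

```bash
python3 -m jog '[0,0.03,0,0,0,0, 0,0.09,0,0,0,0, 0,0.15,0,0,0,0.02, 0,0.21,0,0,0,0.05, 0,0.27,0,0,0,0.08, 0,0.33,0,0,0,0.12, 0,0.39,0,0,0,0.146, 0,0.43,0,0,0,0.146]' 0.4
python3 -m jog '[0,0,0,0,0,0, 0,0,0,0,0,0]'
python3 - <<'E'
from h import *
for n in("top","scene","top"):
  p=snap(n); print(n)
  for o in scr(p):
    if o["turq"]<.3: print({k:o[k] for k in("rect_c","yaw","hc","size","bbox","score")})
to((586.8,-317.5,130,-1.7),(586.8,-317.5,3,-1.7))
save(p,"b1.png",(180,110,380,260),4)
E
```

```text
time: 26.68
tool_pos: [496.3, -159.5, 180.2]
tcp_rot: [180.0, -0.0, -1.9]
ft_force: [1.1, 0.7, -0.7]
finger_gap: 59.7
grip_force: 0.0
time: 26.92
tool_pos: [495.9, -156.1, 179.9]
tcp_rot: [-180.0, 0.0, -1.8]
ft_force: [-0.7, -0.2, -0.0]
finger_gap: 60.0
grip_force: 0.0
top
{'rect_c': array([528.1, 263.5]), 'yaw': array([26.3, 21.6, 17.1]), 'hc': array([509.5, 260.3,  70.4]), 'size': array([120.,  49.]), 'bbox': array([103., 174., 122., 212.]), 'score': 0.81}
{'rect_c': array([517.3, 354.6]), 'yaw': array([17.1, 10.4,  7.5]), 'hc': array([499.6, 355.4,  70.7]), 'size': array([116.,  51.]), 'bbox': array([ 73., 178.,  91., 215.]), 'score': 0.56}
{'rect_c': array([ 589.3, -307. ]), 'yaw': array([-22.8,  -5.4,  -2.1]), 'hc': array([ 576.1, -317.3,   23.8]), 'size': array([ 79., 192.]), 'bbox': array([308., 147., 321., 192.]), 'score': 0.55}
{'rect_c': array([805.7,  94.3]), 'yaw': array([-150.4, -157.8, -169.7]), 'hc': array([779.8,  79.8, 151.5]), 'size': array([104.,  63.]), 'bbox': array([170.,  90., 193., 117.]), 'score': 0.2}
scene
skip [270.3, 139.8, 310.2, 156.8] 0.698005698005698
[... 687 characters left out ...]
5]), 'size': array([ 80., 217.]), 'bbox': array([309., 145., 322., 192.]), 'score': 0.91}
{'rect_c': array([518.4, 349.9]), 'yaw': array([16.7,  9.5,  7.3]), 'hc': array([501.3, 354.2,  70.6]), 'size': array([113.,  55.]), 'bbox': array([ 72., 177.,  89., 216.]), 'score': 0.6}
{'rect_c': array([525.4, 265.9]), 'yaw': array([23.1, 22.4, 17.1]), 'hc': array([509.5, 259.9,  71.1]), 'size': array([117.,  45.]), 'bbox': array([103., 176., 122., 215.]), 'score': 0.59}
t 27.2 pos [ 495.8 -155.2  180.2] [180.   -0.   -1.6] gap 59.5 F [ 0.8 -0.4  1.2]
[ 586.8 -317.5  130.    -1.7] -> [0.0955, 0.1597, 0.0502] [0.0001, -0.0002, 0.0014]
[ 586.8 -317.5    3.    -1.7] -> [0.0, -0.0, 0.127] [0.0, 0.0, 0.0]
```

View pics/b1.png

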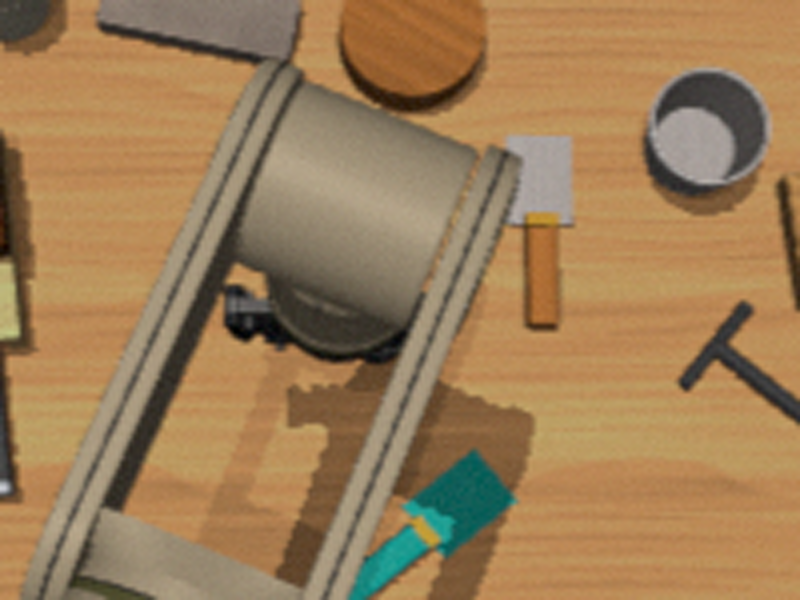

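The last scraper, at about (315,168), has not moved. The scraper in slot y=40 has been knocked skew (yaw 17°), and I'll mend it after this one.

```bash
python3 -m jog '[0.02,0.04,0.01,0,0,0, 0.05,0.09,0.03,0,0,0, 0.08,0.14,0.04,0,0,0, 0.0955,0.1597,0.05,0,0,0, 0.0955,0.1597,0.05,0,0,0, 0.0955,0.1597,0.05,0,0,0]'
python3 -c "
from h import *
to((586.8,-317.5,3,-1.7))"
```

```text
time: 27.98
tool_pos: [586.3, -317.6, 130.1]
tcp_rot: [-180.0, 0.0, -1.7]
ft_force: [-0.4, 0.3, 0.4]
finger_gap: 59.8
grip_force: 0.0
t 28.0 pos [ 586.3 -317.6  130.1] [-180.     0.    -1.7] gap 59.8 F [-0.4  0.3  0.4]
[ 586.8 -317.5    3.    -1.7] -> [0.0006, -0.0001, 0.1271] [-0.0004, 0.0004, 0.0005]
```

```bash
python3 -m jog '[0,0,0.05,0,0,0, 0,0,0.09,0,0,0, 0,0,0.11,0,0,0, 0,0,0.12,0,0,0, 0,0,0.127,0,0,0, 0,0,0.127,0,0,0]'
python3 -m jog '[0,0,0,0,0,0, 0,0,0,0,0,0, 0,0,0,0,0,0, 0,0,0,0,0,0]' -1 60
python3 -m jog '[0,0,-0.01,0,0,0, 0,0,-0.03,0,0,0, 0,0,-0.07,0,0,0, 0,0,-0.11,0,0,0, 0,0,-0.125,0,0,0, 0,0,-0.125,0,0,0, 0,0,-0.125,0,0,0]'
python3 - <<'E'
from h import *
to((*rw(-150,-120)[:2],128,6.6),(*rw(-131,-120)[:2],105,6.6))
E
```

```text
time: 28.72
tool_pos: [586.9, -318.7, 4.0]
tcp_rot: [180.0, -0.1, -1.7]
ft_force: [-0.3, 0.2, -0.1]
finger_gap: 59.9
grip_force: 0.0
time: 29.22
tool_pos: [587.1, -318.9, 4.2]
tcp_rot: [179.9, -0.1, -1.7]
ft_force: [-0.6, -0.1, 5.0]
finger_gap: 23.0
grip_force: 59.8
time: 30.1
tool_pos: [585.3, -317.8, 125.9]
tcp_rot: [-179.9, 0.2, -1.7]
ft_force: [0.5, 0.4, -1.6]
finger_gap: 22.9
grip_force: 59.0
t 30.1 pos [ 585.3 -317.8  125.9] [-179.9    0.2   -1.7] gap 22.9 F [ 0.5  0.4 -1.6]
[444.8 109.9 128.    6.6] -> [-0.1532, -0.4233, -0.001] [-0.0018, 0.0026, -0.1449]
[463.7 112.  105.    6.6] -> [0.019, -0.0, 0.023] [0.0, 0.0, 0.0]
```

```bash
python3 -m jog '[-0.02,-0.03,-0.001,0,0,-0.02, -0.06,-0.08,-0.001,0,0,-0.04, -0.1,-0.13,-0.001,0,0,-0.07, -0.14,-0.19,-0.001,0,0,-0.1, -0.153,-0.25,-0.001,0,0,-0.145, -0.153,-0.31,-0.001,0,0,-0.145, -0.153,-0.37,-0.001,0,0,-0.145, -0.153,-0.41,-0.001,0,0,-0.145]'
python3 -m jog '[0.005,-0.01,0.005,0,0,0, 0.01,-0.0133,0.01,0,0,0, 0.019,-0.0133,0.023,0,0,0, 0.019,-0.0133,0.023,0,0,0, 0.019,-0.0133,0.023,0,0,0]'
python3 - <<'E'
from h import *
to((*rw(-131,-120)[:2],54,6.6))
blade(snap("top"),85,125,-125,-120)
blade(snap("scene"),85,125,-125,-120)
E
```

```text
time: 31.1
tool_pos: [443.9, 98.1, 127.3]
tcp_rot: [-180.0, 0.2, 6.7]
ft_force: [0.6, -0.8, -0.2]
finger_gap: 22.7
grip_force: 59.1
time: 31.72
tool_pos: [462.7, 110.3, 105.8]
tcp_rot: [180.0, 0.1, 6.5]
ft_force: [0.3, -0.8, -1.9]
finger_gap: 22.4
grip_force: 59.2
t 31.7 pos [462.7 110.3 105.8] [1.8e+02 1.0e-01 6.5e+00] gap 22.4 F [ 0.3 -0.8 -1.9]
[463.7 112.   54.    6.6] -> [0.0012, -0.0016, 0.0518] [0.0002, 0.0012, -0.0014]
35 med [ -72.6 -145.2  107.5] min [-100.5 -146.9  100.8] max [ -37.2 -142.5  112.6]
[]
rect [ -68.9 -144.7] [63.3  4.4] 0.0
466 med [ -70.9 -117.6  105.1] min [-107.2 -145.1  100.1] max [-36.1 -92.5 111.2]
[[-102.2, -142.8, -96.4], [-92.2, -143.3, -95.8], [-82.2, -143.1, -96.2], [-72.2, -143.0, -95.0], [-62.2, -143.2, -95.1], [-52.2, -142.9, -95.8], [-42.2, -143.2, -95.4]]
rect [ -71.9 -118.6] [71. 52.] 1.0
```

```bash
python3 -m jog '[0.0012,-0.001,0.02,0,0,0, 0.0012,-0.001,0.04,0,0,0, 0.0012,-0.001,0.05,0,0,-0.0014, 0.0012,-0.001,0.0518,0,0,-0.0014, 0.0012,-0.001,0.0518,0,0,-0.0014]'
python3 -m jog '[0.008,0,0,0,0,0, 0.016,0,0,0,0,0, 0.024,0,0,0,0,0, 0.032,0,0,0,0,0, 0.04,0,0,0,0,0, 0.04,0,0,0,0,0]'
python3 -m jog '[0.01,0,0.002,0,0,0, 0.02,0,0.002,0,0,0, 0.028,0,0.002,0,0,0, 0.028,0,0.002,0,0,0]'
python3 -c "
from h import *
to((*rw(-53,-120)[:2],50,6.6))"
```

```text
time: 32.45
tool_pos: [464.5, 112.5, 55.0]
tcp_rot: [180.0, -0.1, 6.7]
ft_force: [-0.2, -0.2, -1.3]
finger_gap: 22.6
grip_force: 59.2
time: 33.2
tool_pos: [504.3, 117.1, 54.3]
tcp_rot: [180.0, -0.0, 6.7]
ft_force: [-0.2, -0.8, -0.4]
finger_gap: 22.7
grip_force: 59.2
time: 33.7
tool_pos: [532.3, 120.4, 52.4]
tcp_rot: [180.0, -0.0, 6.7]
ft_force: [0.2, -0.1, -2.4]
finger_gap: 22.8
grip_force: 59.2
t 33.7 pos [532.3 120.4  52.4] [180.   -0.    6.7] gap 22.8 F [ 0.2 -0.1 -2.4]
[541.1 121.   50.    6.6] -> [0.0089, 0.0004, 0.0024] [0.0, -0.0003, 0.0014]
```

```bash
python3 -m jog '[0.003,0,0.002,0,0,0, 0.006,0,0.002,0,0,0]'
python3 -m jog '[0.002,0,0,0,0,0, 0.004,0,0,0,0,0]'
python3 -m jog '[0.001,0,0,0,0,0, 0.002,0,0,0,0,0]'
```

```text
time: 33.95
tool_pos: [537.5, 121.1, 50.3]
tcp_rot: [180.0, 0.0, 6.7]
ft_force: [0.3, -0.3, -0.7]
finger_gap: 22.6
grip_force: 59.2
time: 34.2
tool_pos: [541.6, 121.5, 50.3]
tcp_rot: [180.0, 0.0, 6.7]
ft_force: [-0.4, 0.1, -0.2]
finger_gap: 22.8
grip_force: 59.2
time: 34.45
tool_pos: [541.6, 121.5, 50.2]
tcp_rot: [180.0, 0.3, 6.7]
ft_force: [-15.0, -2.4, 12.6]
finger_gap: 22.5
grip_force: 60.8
```

```bash
python3 -m jog '[0,0,0,0,0,0, 0,0,0,0,0,0, 0,0,0,0,0,0]' 0.3
python3 -m jog '[0,0,-0.03,0,0,0, 0,0,-0.07,0,0,0, 0,0,-0.1,0,0,0, -0.02,0.02,-0.13,0,0,0, -0.05,0.06,-0.13,0,0,0, -0.08,0.11,-0.13,0,0,0, -0.08,0.15,-0.13,0,0,0, -0.08,0.15,-0.13,0,0,0]'
cat >> h.py <<'E'
def inslots(n):
    p=snap(n);W=cloud(p);Q=inrack(W,T);hsv=cv2.cvtColor(p["pixels"],cv2.COLOR_RGB2HSV)
    print(n)
    for y0 in(-120,-40,40,120):
        m=np.isfinite(Q[...,0])&(Q[...,2]>58)&(Q[...,2]<80)&(abs(Q[...,1]-y0)<40)&(Q[...,0]<-15)&(Q[...,0]>-150)&(hsv[...,1]>110)&(hsv[...,0]<25)
        q=Q[m]
        m2=m&(Q[...,2]>64)&(Q[...,0]<-27); q=Q[m2]
        if len(q)<20: print(y0,len(q)); continue
        L=[(x,round(np.median(q[abs(q[:,0]-x)<8][:,1]),1)) for x in(-100,-80,-60,-40) if (abs(q[:,0]-x)<8).sum()>4]
        print(y0,len(q),"x",np.percentile(q[:,0],[1,99]).round(1),"y",L,"slope deg",np.degrees(np.arctan(np.polyfit(q[:,0],q[:,1],1)[0])).round(1))
    return p
E
python3 - <<'E'
from h import *
p=inslots("top"); save(p,"sl.png",(40,125,240,275),4); inslots("scene"); to((500,250,170,6.6))
E
```

```text
time: 34.83
tool_pos: [543.8, 121.8, 50.4]
tcp_rot: [180.0, -0.0, 6.7]
ft_force: [-0.1, 0.5, 0.1]
finger_gap: 55.4
grip_force: 0.0
time: 35.83
tool_pos: [481.6, -38.9, 180.7]
tcp_rot: [179.9, -0.1, 6.5]
ft_force: [-0.1, 0.1, 0.5]
finger_gap: 55.6
grip_force: 0.0
top
-120 18
-40 0
40 250 x [-109.2  -28.2] y [(-100, np.float64(16.2)), (-80, np.float64(20.3)), (-60, np.float64(24.6)), (-40, np.float64(29.3))] slope deg 10.3
120 252 x [-107.1  -27.9] y [(-100, np.float64(118.5)), (-80, np.float64(118.3)), (-60, np.float64(117.9)), (-40, np.float64(119.0))] slope deg 0.5
scene
-120 216 x [-106.1  -39. ] y [(-100, np.float64(-115.6)), (-80, np.float64(-116.8)), (-60, np.float64(-115.9)), (-40, np.float64(-113.1))] slope deg 2.6
-40 0
40 317 x [-108.1  -28.2] y [(-100, np.float64(21.7)), (-80, np.float64(24.1)), (-60, np.float64(27.9)), (-40, np.float64(31.2))] slope deg 9.7
120 343 x [-106.1  -27.8] y [(-100, np.float64(122.9)), (-80, np.float64(122.0)), (-60, np.float64(122.8)), (-40, np.float64(123.8))] slope deg 0.6
t 35.9 pos [481.6 -36.6 180.4] [-180.    -0.     6.6] gap 55.7 F [-0.2  0.8  0.6]
[500.  250.  170.    6.6] -> [0.0513, -0.2826, 0.0105] [-0.0004, -0.0003, 0.0002]
```

View pics/sl.png

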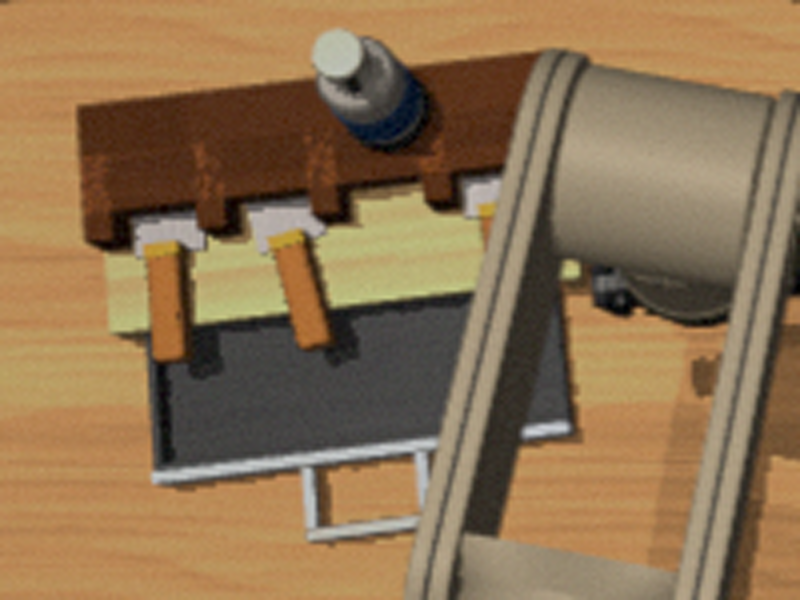

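The picture shows the scraper in the third slot, at about (112,195), turned about 10°; the others sit straight. I will regrip it, back it off 8 mm, straighten it and push it home.

Run:
```python
from h import *
g=rw(-55,27.2); to((*g[:2],170,16.6),(*g[:2],51,16.6),(*rw(-65,38)[:2],51.5,6.6))
```

```text
t 35.9 pos [481.6 -36.6 180.4] [-180.    -0.     6.6] gap 55.7 F [-0.2  0.8  0.6]
[522.2 267.  170.   16.6] -> [0.0753, -0.2969, 0.0105] [-0.0003, -0.0003, -0.1743]
[522.2 267.   51.   16.6] -> [0.0, -0.0, 0.119] [0.0, 0.0, 0.0]
[511.1 276.6  51.5   6.6] -> [-0.008, -0.0124, -0.0005] [0.0, -0.0, 0.1745]
```

```bash
python3 -m jog '[-0.01,-0.03,0,0,0,0, -0.01,-0.09,0,0,0,0, -0.01,-0.15,0,0,0,-0.05, -0.01,-0.21,0,0,0,-0.1, 0.02,-0.25,0.01,0,0,-0.1743, 0.05,-0.28,0.0105,0,0,-0.1743, 0.0753,-0.2969,0.0105,0,0,-0.1743, 0.0753,-0.2969,0.0105,0,0,-0.1743]' 0.3
python3 -m jog '[0,0,0,0,0,0, 0,0,0,0,0,0]'
python3 - <<'E'
from h import *
inslots("scene")
g=rw(-55,27.2); to((*g[:2],51,16.6))
E
```

```text
time: 36.92
tool_pos: [521.6, 269.8, 169.0]
tcp_rot: [-180.0, 0.0, 16.8]
ft_force: [-0.4, 0.0, 0.2]
finger_gap: 55.4
grip_force: 0.0
time: 37.17
tool_pos: [521.1, 266.9, 169.8]
tcp_rot: [180.0, 0.0, 16.7]
ft_force: [0.4, -0.6, 0.3]
finger_gap: 55.4
grip_force: 0.0
scene
-120 215 x [-106.7  -39.8] y [(-100, np.float64(-116.4)), (-80, np.float64(-116.6)), (-60, np.float64(-115.5)), (-40, np.float64(-112.8))] slope deg 3.3
-40 0
40 324 x [-108.8  -28. ] y [(-100, np.float64(21.5)), (-80, np.float64(24.0)), (-60, np.float64(28.5)), (-40, np.float64(30.8))] slope deg 9.3
120 345 x [-107.   -27.9] y [(-100, np.float64(121.5)), (-80, np.float64(121.7)), (-60, np.float64(123.3)), (-40, np.float64(122.0))] slope deg 0.8
t 37.2 pos [521.2 266.8 170. ] [180.   -0.   16.7] gap 55.5 F [ 1.1 -0.7 -0. ]
[522.2 267.   51.   16.6] -> [0.001, 0.0001, 0.119] [0.0, -0.0, 0.0011]
```

Down and grip, then back off and straighten.

```bash
python3 -m jog '[0.001,0,0.04,0,0,0, 0.001,0,0.08,0,0,0, 0.001,0,0.1,0,0,0, 0.001,0,0.112,0,0,0, 0.001,0,0.119,0,0,0, 0.001,0,0.119,0,0,0]'
python3 -m jog '[0,0,0,0,0,0, 0,0,0,0,0,0, 0,0,0,0,0,0, 0,0,0,0,0,0]' -1 60
python3 -m jog '[-0.003,-0.001,-0.001,0,0,0, -0.006,-0.002,-0.001,0,0,0.02, -0.008,-0.004,-0.001,0,0,0.06, -0.008,-0.006,-0.001,0,0,0.09, -0.008,-0.009,-0.001,0,0,0.13, -0.008,-0.0125,-0.001,0,0,0.1745, -0.008,-0.0125,-0.001,0,0,0.1745]'
python3 - <<'E'
from h import *
inslots("top");inslots("scene"); to((*rw(-65,39)[:2],51,6.6))
E
```

```text
time: 37.98
tool_pos: [523.1, 267.5, 51.4]
tcp_rot: [-180.0, -0.0, 16.7]
ft_force: [-0.2, 0.5, 0.8]
finger_gap: 55.9
grip_force: 0.0
time: 38.48
tool_pos: [523.6, 267.8, 52.0]
tcp_rot: [-180.0, -0.1, 16.7]
ft_force: [-0.8, -0.3, 5.1]
finger_gap: 22.7
grip_force: 60.2
time: 39.35
tool_pos: [511.4, 277.3, 52.1]
tcp_rot: [-180.0, -0.0, 6.7]
ft_force: [-0.6, -0.5, 5.5]
finger_gap: 23.0
grip_force: 60.1
top
-120 237 x [-106.1  -27.9] y [(-100, np.float64(-121.7)), (-80, np.float64(-121.7)), (-60, np.float64(-120.3)), (-40, np.float64(-120.2))] slope deg 0.7
-40 0
40 55 x [-118.9  -72.5] y [(-100, np.float64(29.8)), (-80, np.float64(31.3))] slope deg 6.0
120 131 x [-107.5  -61.6] y [(-100, np.float64(118.7)), (-80, np.float64(119.2)), (-60, np.float64(126.5))] slope deg 6.6
scene
-120 215 x [-106.7  -40. ] y [(-100, np.float64(-115.7)), (-80, np.float64(-115.2)), (-60, np.float64(-115.7)), (-40, np.float64(-112.1))] slope deg 3.1
-40 0
40 152 x [-108.7  -36.8] y [(-100, np.float64(50.1)), (-80, np.float64(31.0)), (-60, np.float64(36.4)), (-40, np.float64(40.9))] slope deg -5.1
120 343 x [-106.7  -27.8] y [(-100, np.float64(121.8)), (-80, np.float64(121.4)), (-60, np.float64(122.6)), (-40, np.float64(122.5))] slope deg 0.8
t 39.5 pos [511.4 277.3  52.1] [-180.    -0.     6.7] gap 22.6 F [-1.6  0.   4.9]
[510.9 277.6  51.    6.6] -> [-0.0005, -0.0003, 0.0011] [-0.0004, -0.0002, 0.0021]
```

Straight, with no resisting force. Now I push it home.

```bash
python3 -m jog '[0.003,-0.0005,0.001,0,0,0, 0.006,-0.001,0.001,0,0,0, 0.008,-0.001,0.001,0,0,0]'
python3 -m jog '[0.001,0,0,0,0,0, 0.002,0,0,0,0,0]'
python3 -m jog '[0.001,0,0,0,0,0, 0.002,0,0,0,0,0]'
python3 -m jog '[0.001,0,0,0,0,0, 0.002,0,0,0,0,0]'
```

```text
time: 39.83
tool_pos: [518.8, 279.5, 52.0]
tcp_rot: [-180.0, 0.1, 6.7]
ft_force: [-8.8, -1.4, 16.1]
finger_gap: 22.5
grip_force: 61.6
time: 40.08
tool_pos: [520.7, 279.8, 52.0]
tcp_rot: [-180.0, 0.1, 6.7]
ft_force: [-8.4, -0.8, 15.8]
finger_gap: 22.6
grip_force: 61.5
time: 40.33
tool_pos: [522.6, 280.0, 52.0]
tcp_rot: [-180.0, 0.1, 6.7]
ft_force: [-9.1, -0.2, 16.4]
finger_gap: 22.4
grip_force: 61.5
time: 40.58
tool_pos: [524.6, 280.3, 52.0]
tcp_rot: [-180.0, 0.1, 6.7]
ft_force: [-8.5, -0.3, 14.0]
finger_gap: 22.8
grip_force: 61.5
```

```bash
python3 -m jog '[0.001,0,-0.0005,0,0,0, 0.002,0,-0.0008,0,0,0]'
python3 -m jog '[0.001,0,0,0,0,0, 0.002,0,0,0,0,0]'
python3 - <<'E'
from h import *
inslots("scene")
E
```

```text
time: 40.83
tool_pos: [525.5, 280.3, 52.0]
tcp_rot: [-180.0, 0.2, 6.7]
ft_force: [-12.9, -1.9, 15.2]
finger_gap: 22.9
grip_force: 61.5
time: 41.08
tool_pos: [525.5, 280.3, 52.0]
tcp_rot: [180.0, 0.4, 6.8]
ft_force: [-24.2, -3.5, 25.6]
finger_gap: 22.4
grip_force: 62.8
scene
-120 213 x [-107.5  -38.8] y [(-100, np.float64(-116.3)), (-80, np.float64(-116.6)), (-60, np.float64(-115.2)), (-40, np.float64(-112.1))] slope deg 2.5
-40 0
40 121 x [-92.8 -27.4] y [(-60, np.float64(35.1)), (-40, np.float64(41.9))] slope deg -2.5
120 342 x [-105.9  -28.4] y [(-100, np.float64(123.1)), (-80, np.float64(122.1)), (-60, np.float64(122.7)), (-40, np.float64(122.6))] slope deg 0.2
```

```bash
python3 -m jog '[-0.002,0,-0.001,0,0,0, -0.003,0,-0.001,0,0,0]'
python3 -m jog '[0,0,0,0,0,0, 0,0,0,0,0,0, 0,0,0,0,0,0]' 0.3
python3 -m jog '[0,0,-0.03,0,0,0, 0,0,-0.07,0,0,0, 0,0,-0.1,0,0,0, -0.02,0,-0.14,0,0,0, -0.05,0,-0.19,0,0,0, -0.08,0,-0.23,0,0,0, -0.08,0,-0.23,0,0,0, -0.08,0,-0.23,0,0,0]'
python3 -m jog '[0,0,0,0,0,0, 0,0,0,0,0,0, 0,0,0,0,0,0]' -1 40
python3 - <<'E'
from h import *
for n in("top","scene"):
    p=inslots(n)
    if n=="top": save(p,"sl2.png",(40,125,240,275),4)
    W=cloud(p);hsv=cv2.cvtColor(p["pixels"],cv2.COLOR_RGB2HSV)
    m=np.isfinite(W[...,0])&(np.hypot(W[...,0]-636,W[...,1]-200)<45)&(W[...,2]>218)&(W[...,2]<240)
    q=W[m]; (c,rad)=cv2.minEnclosingCircle(q[:,:2].astype(np.float32)); print("cap",len(q),np.median(q,0).round(1),np.percentile(q,2,0).round(1),np.percentile(q,98,0).round(1),c,rad)
to((636,200,260,6.6))
E
```

```text
time: 41.38
tool_pos: [525.5, 280.0, 52.1]
tcp_rot: [-180.0, 0.1, 6.7]
ft_force: [-1.0, 1.4, 0.3]
finger_gap: 22.7
grip_force: 59.6
time: 41.75
tool_pos: [526.3, 279.6, 52.5]
tcp_rot: [180.0, 0.0, 6.7]
ft_force: [-0.4, -0.5, -0.5]
finger_gap: 55.3
grip_force: 0.0
time: 42.75
tool_pos: [446.9, 270.4, 282.3]
tcp_rot: [180.0, -0.0, 6.7]
ft_force: [-1.0, -0.3, -0.4]
finger_gap: 55.5
grip_force: 0.0
time: 43.12
tool_pos: [446.7, 270.3, 281.7]
tcp_rot: [180.0, 0.1, 6.7]
ft_force: [0.3, 0.2, -0.2]
finger_gap: 1.5
grip_force: 0.0
top
-120 232 x [-106.   -28.1] y [(-100, np.float64(-120.6)), (-80, np.float64(-121.3)), (-60, np.float64(-121.0)), (-40, np.float64(-120.6))] slope deg -0.1
-40 0
40 243 x [-106.7  -28.2] y [(-100, np.float64(39.4)), (-80, np.float64(37.6)), (-60, np.float64(38.3)), (-40, np.float64(38.3))] slope deg 0.5
120 44 x [-107.   -27.5] y [(-100, np.float64(115.5)), (-40, np.float64(111.9))] slope deg -2.3
cap 155 [633.4 198.  229.9] [616.5 184.3 220.2] [651.2 215.2 234.5] (632.7252197265625, 198.09124755859375) 21.31142234802246
scene
-120 220 x [-107.3  -39.9] y [(-100, np.float64(-115.8)), (-80, np.float64(-114.9)), (-60, np.float64(-114.8)), (-40, np.float64(-112.6))] slope deg 2.9
-40 0
40 311 x [-106.6  -27.4] y [(-100, np.float64(43.2)), (-80, np.float64(41.4)), (-60, np.float64(42.3)), (-40, np.float64(43.7))] slope deg 0.2
120 344 x [-106.4  -27.6] y [(-100, np.float64(121.3)), (-80, np.float64(122.2)), (-60, np.float64(123.2)), (-40, np.float64(122.1))] slope deg 0.4
cap 217 [636.1 204.7 227.8] [613.4 189.  219.3] [650.4 218.2 230.7] (630.4033203125, 199.905517578125) 21.952810287475586
t 43.2 pos [446.8 270.4 282.1] [180.    0.    6.7] gap 0.0 F [0.7 0.8 0. ]
[636.  200.  260.    6.6] -> [0.1798, 0.0919, 0.022] [0.0003, 0.0008, 0.0011]
```

View pics/sl2.png

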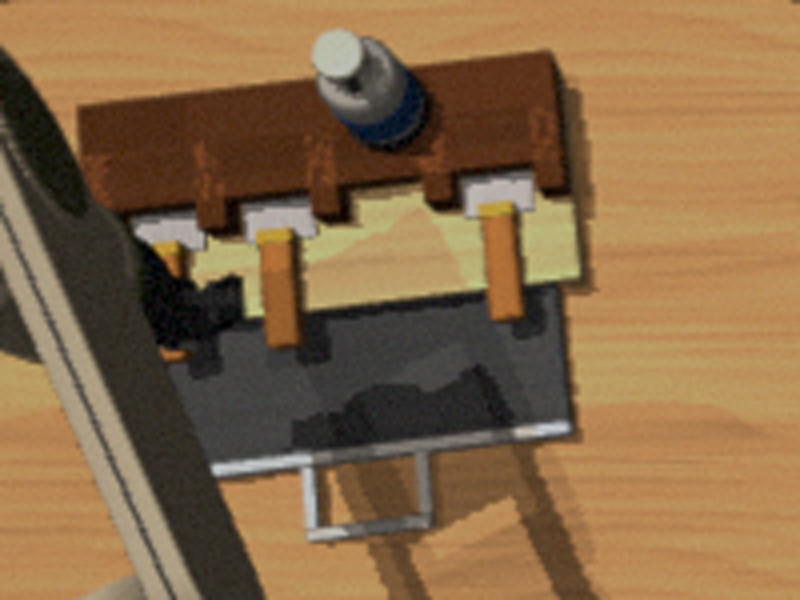

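All three scrapers sit straight and home, at about (82,195), (110,197) and (165,190). Next is the cap.

```bash
python3 -m jog '[0.03,0.02,0,0,0,0, 0.08,0.04,0,0,0,0, 0.13,0.07,0,0,0,0, 0.17,0.09,0.01,0,0,0, 0.1785,0.0913,0.022,0,0,0, 0.1785,0.0913,0.022,0,0,0, 0.1785,0.0913,0.022,0,0,0, 0.1785,0.0913,0.022,0,0,0]'
python3 -m jog '[0,0,0.01,0,0,0, 0,0,0.02,0,0,0, 0,0,0.026,0,0,0, 0,0,0.026,0,0,0]'
python3 -m jog '[0,0,0.003,0,0,0, 0,0,0.006,0,0,0, 0,0,0.009,0,0,0, 0,0,0.009,0,0,0]'
```

```text
time: 44.22
tool_pos: [634.2, 201.4, 261.9]
tcp_rot: [-180.0, -0.1, 6.7]
ft_force: [-0.2, -0.6, -0.3]
finger_gap: 0.0
grip_force: 0.0
time: 44.72
tool_pos: [634.1, 200.4, 233.3]
tcp_rot: [180.0, 0.1, 6.7]
ft_force: [-0.3, -0.3, 0.7]
finger_gap: -0.3
grip_force: 0.0
time: 45.22
tool_pos: [634.9, 200.6, 225.8]
tcp_rot: [-180.0, -0.0, 6.7]
ft_force: [-0.2, 0.5, 2.9]
finger_gap: 0.2
grip_force: 1.3
```

```bash
python3 -m jog '[0,0,0.002,0,0,0, 0,0,0.004,0,0,0, 0,0,0.006,0,0,0]'
python3 -m jog '[0,0,0.001,0,0,0, 0,0,0.002,0,0,0, 0,0,0.003,0,0,0]'
python3 -m jog '[0,0,0.001,0,0,0, 0,0,0.002,0,0,0]'
python3 -c "
from h import *
to((634,200,217,6.6))"
```

```text
time: 45.6
tool_pos: [634.9, 200.6, 219.9]
tcp_rot: [-180.0, -0.0, 6.7]
ft_force: [0.9, 0.2, 5.1]
finger_gap: -0.1
grip_force: 2.4
time: 45.98
tool_pos: [634.9, 200.6, 217.0]
tcp_rot: [-180.0, -0.0, 6.7]
ft_force: [-0.2, -0.0, 10.3]
finger_gap: 0.2
grip_force: 5.3
time: 46.22
tool_pos: [635.0, 200.6, 216.9]
tcp_rot: [-180.0, -0.1, 6.7]
ft_force: [-6.0, -1.8, 17.4]
finger_gap: 0.0
grip_force: 8.9
t 46.2 pos [635.  200.6 216.9] [-1.8e+02 -1.0e-01  6.7e+00] gap 0.0 F [-6.  -1.8 17.4]
[634.  200.  217.    6.6] -> [-0.0011, 0.0005, -0.0001] [-0.0001, -0.002, 0.0013]
```

Right down at z=216.9, where the force climbs at a stop. I let it spring back, retreat and check everything.

```bash
python3 -m jog '[0,0,-0.004,0,0,0, 0,0,-0.01,0,0,0, 0,0,-0.02,0,0,0, 0,0,-0.05,0,0,0, 0,0,-0.09,0,0,0, 0,0,-0.12,0,0,0, 0,0,-0.12,0,0,0]'
python3 -m jog '[-0.04,0,0,0,0,0, -0.1,0.03,0,0,0,0, -0.14,0.09,0,0,0,0, -0.15,0.15,0,0,0,0, -0.15,0.21,0,0,0,0, -0.15,0.27,0,0,0,0, -0.15,0.33,0,0,0,0, -0.15,0.33,0,0,0,0]'
python3 -m jog '[0,0,0,0,0,0, 0,0,0,0,0,0, 0,0,0,0,0,0, 0,0,0,0,0,0]'
python3 - <<'E'
from h import *
for n in("top","scene"):
    p=inslots(n); W=cloud(p)
    m=np.isfinite(W[...,0])&(np.hypot(W[...,0]-636,W[...,1]-200)<18)&(W[...,2]>205)&(W[...,2]<240)
    print("cap z",np.median(W[m][:,2]))
    if n=="top":
        save(p,"end.png",None,1.5); Q=inrack(W,T)
        m=np.isfinite(Q[...,0])&(Q[...,0]<-200)&(Q[...,0]>-290)&(abs(Q[...,1])<50)&(Q[...,2]>22)&(Q[...,2]<45); print(np.histogram(Q[m][:,0],bins=np.arange(-270,-195,5))[0])
s=r.sense();print(s["time"],s["tool_pos"],s["ft_force"])
E
```

```text
time: 47.1
tool_pos: [635.5, 200.9, 338.0]
tcp_rot: [-180.0, -0.3, 6.7]
ft_force: [-0.2, -0.8, -0.3]
finger_gap: 0.1
grip_force: 0.0
time: 48.1
tool_pos: [522.8, -148.4, 332.0]
tcp_rot: [-179.9, 0.2, 6.4]
ft_force: [-0.4, 0.3, -0.6]
finger_gap: -0.1
grip_force: 0.0
time: 48.6
tool_pos: [524.1, -143.7, 334.8]
tcp_rot: [180.0, -0.0, 6.8]
ft_force: [-1.2, 0.8, 0.9]
finger_gap: 0.1
grip_force: 0.0
top
-120 233 x [-106.2  -27.7] y [(-100, np.float64(-122.4)), (-80, np.float64(-121.4)), (-60, np.float64(-120.8)), (-40, np.float64(-120.1))] slope deg 0.7
-40 0
40 246 x [-106.9  -28.2] y [(-100, np.float64(39.0)), (-80, np.float64(38.0)), (-60, np.float64(38.4)), (-40, np.float64(38.3))] slope deg -0.2
120 249 x [-107.2  -27.6] y [(-100, np.float64(117.6)), (-80, np.float64(118.9)), (-60, np.float64(119.7)), (-40, np.float64(117.7))] slope deg -0.0
cap z 229.74368006578783
[ 0  0  0  0  0 57 56 17 11 13 12 11 12 11]
scene
-120 221 x [-106.9  -39.2] y [(-100, np.float64(-116.3)), (-80, np.float64(-116.0)), (-60, np.float64(-114.5)), (-40, np.float64(-111.9))] slope deg 3.7
-40 0
40 310 x [-106.1  -27.8] y [(-100, np.float64(41.9)), (-80, np.float64(41.4)), (-60, np.float64(43.4)), (-40, np.float64(43.3))] slope deg 0.6
120 347 x [-106.3  -28. ] y [(-100, np.float64(122.0)), (-80, np.float64(121.9)), (-60, np.float64(123.0)), (-40, np.float64(123.2))] slope deg 0.7
cap z 228.0188545677246
48.7 [ 524.12777699 -144.05285944  334.75968905] [-0.9397325  -1.52911586 -0.58020139]
```

View pics/end.png

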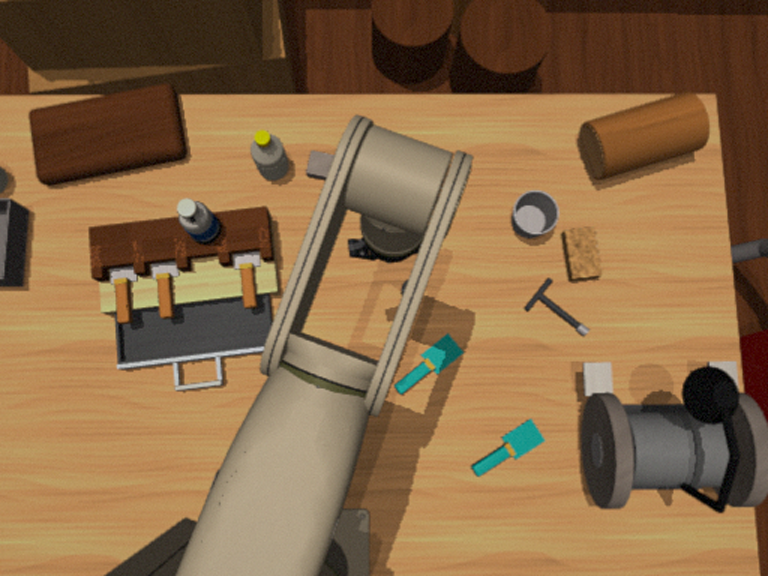

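The end view shows the tray out (handle at about (132,250)), three scrapers home, the cap back up at about 229 mm, the bystanders I can see and the look-alikes where they were, and no scraper left on the bench. I'm handing in.

```bash
python3 -c "
from bench import r
print(r.hand_in())"
```

```text
the job is handed in; nothing more can be done
None
```

The job is handed in at about 49 s: the tray is out at its stop, all three scrapers are fully home (one was knocked skew after insertion and reseated), and the cap was then pressed right down and sprang back up.

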